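# Roll a computer case's seal bar home

### The job

The six-link seal bar along the front top edge of the opened computer still stands proud of its rail. Take the hand roller from its stand and roll its wheel along the whole length of the bar, pressing firmly (about 10 to 15 N, never more than 35 N), until every link is fully home; touch the computer with nothing but the roller. Then stand the roller back upright in its stand, and leave everything else on the desk where it is.

Things in the scene. Friction and masses are not known exactly. Their poses are not given: they have to be found in the camera images.
- case: Opened compact desktop computer, fixed on the desk, 280 mm deep (x) by 270 mm wide (y), 95 mm high, front to its -x. Origin: centre of its underside, z up. Along its front top edge runs an aluminium rail, 190 mm long (along y) and 24 mm wide, at case x = -149 mm, with the seal bar in it. Nothing in the case rises above the rail.
- bar (a point): Middle of the seal bar, nominal height of its top when home (102 mm over the desk); axes as the case's, the bar runs along y. Six dark links in a row, 15 mm wide and 28.5 mm long, at y = -75, -45, -15, 15, 45, 75 mm (link0 to link5). Home, they stand 4 mm over the rail's lips; proud, 4 mm more.
- bar_feel (a point): Same point. The rail's true height is uncertain: up to 5 mm above or below this nominal point, and it slopes along y by up to 0.025 rad either way (2 mm at the bar's ends). No reading shows this, so the height must be found by feel. Each link moves by itself: it gives way at about 6 N plus 0.6 N per 10 mm/s, stays where left and stops hard when home.
- stand: Wooden stand for the hand roller, fixed on the desk, left or right of the computer, its x axis within 0.4 rad of the desk's y: base 90 x 90 x 5 mm, on it a square open well with walls 8 to 11 mm thick and 59 mm high, clear inside 56 mm (x) by 41 mm (y), outside 72 x 63 mm. Origin: centre of its underside, z up.
- roller: Hand roller, loose, about 0.3 kg, standing in the well, its shoulder plate on the wall tops: then its origin is 10 mm above the stand's and the axes agree (a half turn fits too). From below: rubber wheel 48 mm in diameter, 22 mm wide, axle along y, so it rolls along the roller's x; fork 33 mm wide; steel shoulder plate; wooden handle. Origin: lowest point of the wheel, under the handle's axis; z up.
- grip (a point): On the roller's handle axis, 78 mm above its origin (axes as the roller's). The handle is 26 x 26 mm, from 57 to 107 mm above the origin; the shoulder plate, 68 (x) x 60 mm, from 49 to 57 mm. Gripped here, fingers at the handle's x sides, the fingertips nearly rest on the plate, which takes the pressing load.
- wheel (a joint): Turning angle of the roller's free-running wheel (rad, any number of turns, 0 at the start); one rad is 24 mm of rolling.
- link0 (a joint): How far link 0 of the seal bar is pushed in (m): 0 = 4 mm proud, 0.004 = home.
- link1 (a joint): How far link 1 of the seal bar is pushed in (m): 0 = 4 mm proud, 0.004 = home.
- link2 (a joint): How far link 2 of the seal bar is pushed in (m): 0 = 4 mm proud, 0.004 = home.
- link3 (a joint): How far link 3 of the seal bar is pushed in (m): 0 = 4 mm proud, 0.004 = home.
- link4 (a joint): How far link 4 of the seal bar is pushed in (m): 0 = 4 mm proud, 0.004 = home.
- link5 (a joint): How far link 5 of the seal bar is pushed in (m): 0 = 4 mm proud, 0.004 = home.
- pencup: Black pen cup, 80 mm in diameter, 95 mm high (pens to 140 mm), on the other side of the computer from the stand. Bystander. Origin: on its underside, z up.
- drive: Flat metal drive, 100 x 70 x 7 mm, lying on the drive cage in the computer. Bystander. Origin: on its underside, z up.
- screwdriver: Screwdriver, 170 mm long, lying. Bystander. Origin: on its underside, z up.
- dish: Small white dish, 70 mm in diameter, 25 mm high. Bystander. Origin: on its underside, z up.
- notes: Block of notes, 76 x 76 x 14 mm. Bystander. Origin: on its underside, z up.
Things that resemble listed ones, but are neither listed nor needed, are in the scene too. What is shaped like the stand but green is not meant.

How it is judged:
By the outcome, as a careful person would: the job done as asked, in the order asked, and still so for the second after the job is handed in, with the robot touching nothing.
It also fails if it takes over 72 s, if anything falls off the work surface, if the arm or the gripper's body presses on something with over 40 N, if the wrist force passes 120 N, or if a joint passes its speed limit or range.

### The arm

A 7-joint arm with a two-finger parallel gripper is mounted at the origin on the work surface. World frame = base frame: x ahead of the robot, y to its left, z up, the work surface at z = 0. Lengths are in mm, angles in degrees, forces in N, time in s.
With the tool pointing down it reaches from about 400 to 850 mm from the base axis. Payload 10.4 kg.
Tool frame: the origin (TCP) lies between the finger pads; the fingertips stand 19 mm ahead of it and the grasp point (between the pads) is the TCP (r.nose_length is the distance from the TCP to the fingertips, in mm); z points along the fingers, y is the direction in which the jaws open and shut (so a half turn about z gives the same grasp; the last joint's range is limited). The gripper opens to 87 mm and grips with 3 to 60 N. Pads are 19 mm wide; open, the fingers measure 117 mm over their backs; the gripper's body (75 mm by 190 mm) begins 51 mm behind the grasp point.
Start: joints at [-75.206, 19.034, -3.707, 83.658, 1.238, 77.344, -5.071], TCP at [173.189, 600.546, 241.576] pointing down, gripper open.
Joint ranges: [-148.97, 148.97], [-28.65, 121.19], [-84.17, 76.75], [9.2, 138.47], [-72.65, 252.65], [3.7, 117.97], [-149.18, 149.18]. Speed limits (degrees/s): [127.2, 127.2, 159.86, 159.86, 180, 180, 180].

### API

Orientations are given as a 3x3 rotation matrix whose columns are the frame's x, y, z axes.
In Python, from cell import r gives the robot as it stands.
- The arm moves only by the shell command python3 -m crank 'ROWS' [FORCE]. ROWS is JSON, a list that holds one entry, the list of rows, each a list of 7 numbers: the turn, a rotation vector about the tool's x, y, z in rad, then the shift along the tool's x, y, z in mm, then the closure, from -1 (fully open) to 1 (shut). In form: [[[rx, ry, rz, tx, ty, tz, gripper], ...]]. A call has 1 to 10 rows; each row is the pose to reach, as a shift and turn from the pose measured when the call began, along the tool's axes at that moment; what a row does not reach only later rows make up. A row lasts 1/12 s, in which the tool goes at most 41.7 mm and 7.16 degrees, less where a joint would pass 70% of its speed; a pose out of reach is approached as far as the arm can. A call with a gripper value outside its range is refused whole. The fingers move at their own pace and stop on an object; FORCE is the grip in N (left out, the last holds). Time passes only in rows, so rows that repeat a pose let the fingers close. It gives the time, the measured TCP pose, the force and the opening at its end, in the units of the state.
- r.get_state(): the state, without advancing time (a new reading comes with each control period).
- r.read_camera(name): name is "scene" or "top"; returns a dict with "frame" (400x640x3 uint8, blue, green, red), "depth" (400x640 float32, mm along the optical axis (not along the pixel's ray), 0 where there is no reading), "mtx" (3x3 intrinsics, pixels), "D" ([k1, k2, p1, p2, k3] as OpenCV has them; the pictures are not rectified), "R" (3x3) and "t" (3): a world point X has camera coordinates R X + t. Camera axes: x right, y down, z forward; pixel columns grow to the right and rows downward; lengths in mm; the calibration is good to about 2 mm. A picture is of the moment at which its call begins.
- r.sign_off(): hands the job in, once; it reports no verdict.
Trained networks look in the newest picture that a camera, given by its name, has taken for a name from the list of things; names that differ only in an ending like _2 or _b are one class to them, and where a whole thing is asked for, a point or a joint stands for the part that bears it (a point fixed in the world has none). Each returns a list of dicts, best first, with "p" (0 to 1); they miss things now and then, are a little off and sometimes report something else, mostly with a low value. They report only what shows in the picture. A call takes as long as a camera call. They do not tell look-alikes from the thing itself.
- r.regions_of(camera, name): "mask" (400x640 bool, what is visible of it) and "centre" ([row, column] in pixels, amid what is visible of it).
The state is a dict: "time": time; "qpos": joint angles; "qvel": joint speeds; "tau": joint torques, N m; "eef_pos": TCP position; "ee_rot": TCP orientation; "contact_force": force on the tool from outside, world axes, zero at the start; "moment": the same for the moment, N m; "opening": opening from 0.0 (shut) to 1.0 (fully open).
Only numpy, scipy, OpenCV 4.12 (cv2) and the standard library are available. Lean on these libraries where they do the work, as an engineer would, in place of code of your own. Each camera call takes 0.05 s, during which the arm holds its last target.

## Working session

There is one attempt and no reset: what is moved stays moved. The work goes in short steps, Python scripts to look and compute and a shell command to move; the robot and the scene stay as the last step left them, time stands still between calls to the robot, and variables do not carry over. Pictures are saved under pics/ and viewed, and the job is handed in when it is done.

```bash
ls; mkdir -p pics; python3 - <<'E'
from cell import r
import cv2,numpy as np
s=r.get_state()
print({k:np.round(v,3).tolist() for k,v in s.items()})
for n in("scene","top"):
    c=r.read_camera(n); cv2.imwrite(f"pics/{n}0.png",c["frame"]); np.savez(f"/tmp/{n}0.npz",**c)
    print(n,np.round(c["mtx"],1).tolist(),c["D"],np.round(c["R"],3).tolist(),np.round(c["t"],1))
E
```

```text
pics
{'time': 0.0, 'qpos': [-75.206, 19.072, -3.707, 83.707, 1.239, 77.343, -5.071], 'qvel': [-0.069, 0.008, 0.041, 0.064, -0.132, -0.052, 0.068], 'tau': [-0.001, -62.325, 0.024, -38.99, -0.061, 0.04, 0.0], 'eef_pos': [173.111, 600.171, 240.746], 'ee_rot': [[-0.961, 0.277, -0.0], [0.277, 0.961, -0.001], [-0.0, -0.001, -1.0]], 'contact_force': [0.009, -0.603, -0.02], 'moment': [0.019, 0.005, -0.067], 'opening': 1.001}
scene [[376.3, 0.0, 317.7], [0.0, 376.3, 196.3], [0.0, 0.0, 1.0]] [-0.04373685  0.          0.          0.          0.        ] [[0.581, 0.814, 0.012], [0.475, -0.328, -0.817], [-0.661, 0.48, -0.577]] [-312.5 -194.  1303. ]
top [[410.1, 0.0, 323.3], [0.0, 410.1, 196.8], [0.0, 0.0, 1.0]] [0.02976268 0.         0.         0.         0.        ] [[-0.0, -1.0, 0.001], [-0.996, -0.0, -0.091], [0.091, -0.001, -0.996]] [ -10.3  573.3 1164.6]
```

View pics/scene0.png

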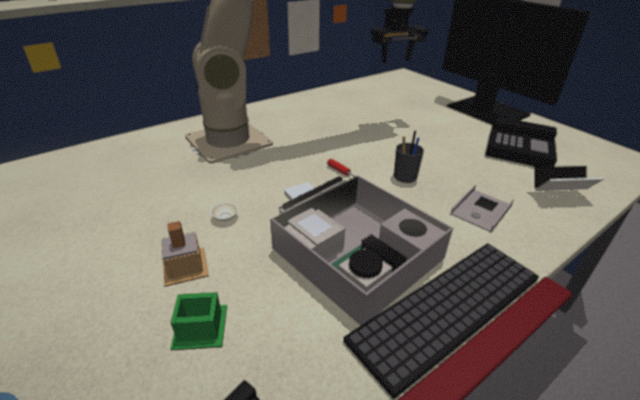

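View pics/top0.png

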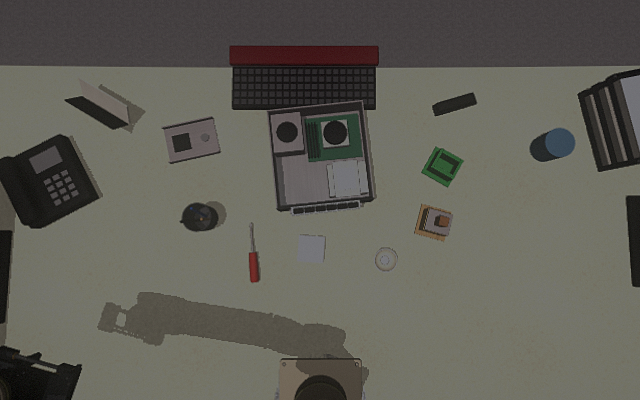

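Top view: the bar is along the case's front edge at (326,208). The roller stands in the orange wooden stand at (434,222). Candidates for the stand are the wooden one at (434,222) and the green one at (442,167), which is empty and excluded by its colour. The pen cup is at (199,217).

```bash
cat > h.py <<'E'
import cv2,numpy as np
def load(n): return dict(np.load(f"/tmp/{n}.npz"))
def cloud(c):
    h,w=c["depth"].shape
    uv=np.stack(np.meshgrid(np.arange(w),np.arange(h)),-1).reshape(-1,1,2).astype(np.float32)
    n=cv2.undistortPoints(uv,c["mtx"],c["D"]).reshape(h,w,2)
    d=c["depth"][...,None]
    P=np.concatenate([n*d,d],-1)
    return (P-c["t"])@c["R"]
def proj(c,X):
    X=np.atleast_2d(np.asarray(X,float))
    return cv2.projectPoints(X,cv2.Rodrigues(c["R"])[0],c["t"],c["mtx"],c["D"])[0].reshape(-1,2)
def rect(p):
    return cv2.minAreaRect(p[:,:2].astype(np.float32))
E
python3 - <<'E'
from h import *
from cell import r
c=load("top0"); W=cloud(c)
cv2.imwrite("pics/c1.png",cv2.resize(cv2.convertScaleAbs(c["frame"][190:260,400:480],alpha=1.8),None,fx=7,fy=7,interpolation=cv2.INTER_CUBIC))
cv2.imwrite("pics/c2.png",cv2.resize(cv2.convertScaleAbs(c["frame"][190:225,260:390],alpha=1.8),None,fx=6,fy=6,interpolation=cv2.INTER_CUBIC))
s=load("scene0")
cv2.imwrite("pics/c3.png",cv2.resize(cv2.convertScaleAbs(s["frame"][210:300,140:230],alpha=1.8),None,fx=6,fy=6,interpolation=cv2.INTER_CUBIC))
for n in ("roller","stand","case","bar","pencup"):
  for cam in ("top","scene"):
    for q in r.regions_of(cam,n)[:3]:
        m=q["mask"]; Wc=W if cam=="top" else cloud(s)
        p=Wc[m&((c if cam=="top" else s)["depth"]>0)]
        print(n,cam,round(q["p"],2),np.round(q["centre"]),m.sum(),"zmax",p[:,2].max().round(1) if len(p) else None, np.round(np.median(p,0)) )
# height slices
reg=W[195:250,405:470].reshape(-1,3)
for a,b in ((100,130),(55,80),(60,72),(2,9)):
    p=reg[(reg[:,2]>a)&(reg[:,2]<b)]
    if len(p)>5: print(a,b,len(p),np.median(p[:,2]).round(1),p.mean(0).round(1),rect(p))
E
```

```text
roller top 0.83 [224. 437.] 542 zmax 122.6 [ 500. -323.   69.]
roller scene 0.59 [241. 179.] 948 zmax 118.4 [ 514. -331.   68.]
roller scene 0.34 [266. 187.] 1172 zmax 62.0 [ 533. -336.   19.]
stand top 0.79 [168. 442.] 945 zmax 66.3 [ 664. -356.   26.]
stand top 0.74 [223. 424.] 473 zmax 70.5 [ 489. -301.    7.]
stand scene 0.88 [266. 185.] 1185 zmax 61.4 [ 533. -335.   19.]
stand scene 0.74 [322. 198.] 2876 zmax 62.5 [ 685. -363.   33.]
stand scene 0.22 [246. 361.] 15533 zmax 104.9 [721.  -3.  60.]
case top 0.66 [152. 317.] 9746 zmax 108.0 [698.   8.  41.]
case scene 0.91 [246. 363.] 15503 zmax 104.9 [720.  -1.  60.]
bar top 0.8 [153. 316.] 9539 zmax 108.0 [699.  11.  44.]
bar top 0.68 [207. 320.] 40 zmax 106.0 [536.  -4. 102.]
bar top 0.58 [262. 385.] 480 zmax 31.2 [ 392. -191.   14.]
bar scene 0.84 [247. 360.] 15733 zmax 104.9 [719.  -3.  60.]
pencup top 0.84 [217. 198.] 878 zmax 141.7 [515. 345.  51.]
pencup scene 0.86 [162. 410.] 1136 zmax 138.4 [530. 318.  67.]
100 130 110 117.1 [ 501.2 -328.   115.8] ((501.4461364746094, -329.4296875), (26.092113494873047, 25.60173225402832), 73.2514877319336)
55 80 450 67.4 [ 500.7 -324.2   66.9] ((501.5116271972656, -329.7428894042969), (71.44742584228516, 62.959266662597656), 74.72032165527344)
60 72 396 67.5 [ 501.  -325.2   67.3] ((501.47467041015625, -328.9176025390625), (69.2784652709961, 62.416114807128906), 73.99407196044922)
2 9 1019 3.6 [ 500.4 -340.7    4.1] ((501.57220458984375, -344.23760986328125), (190.22254943847656, 158.5869140625), 89.98941802978516)
```

View pics/c1.png

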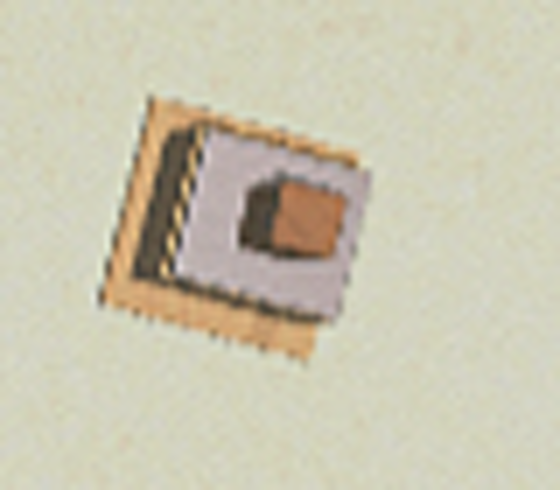

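View pics/c2.png

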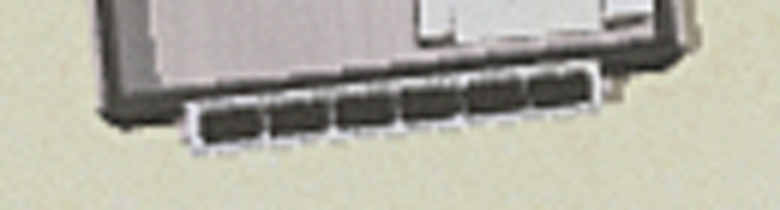

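View pics/c3.png

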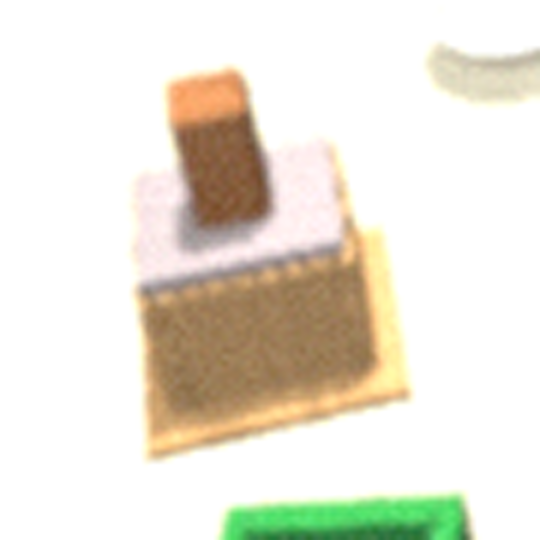

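The close crop confirms the roller's brown handle on its steel plate in the wooden stand, with the long plate side about 15° off the desk's y. The six-link bar is tilted about 5°. Next I fit both precisely.

```bash
python3 - <<'E'
from h import *
from scipy.optimize import least_squares
c=load("top0"); W=cloud(c); s=load("scene0"); S=cloud(s)
# rail: bright pixels (lips) z
f=cv2.cvtColor(c["frame"],cv2.COLOR_BGR2GRAY)
z=W[...,2]
m=np.zeros(f.shape,bool); m[198:220,285:368]=1
reg=W[m&(z>92)]; 
reg=reg[reg[:,0]<555]
print("top rail pts",len(reg),np.median(reg[:,2]),rect(reg))
# world of desk for calibration check
print("desk z top",np.median(W[280:340,400:500,2]),"scene",np.median(S[300:350,20:120,2]))
# ray-intersect pixel positions at z plane
def ray(c,uv,zp):
    n=cv2.undistortPoints(np.array([[uv]],np.float32),c["mtx"],c["D"]).ravel()
    C=-c["R"].T@c["t"]; d=c["R"].T@np.array([n[0],n[1],1.])
    return C+d*(zp-C[2])/d[2]
# link end centers from crop c2
for uv in ((201,124),(594,88)):
    print("link end",ray(c,(260+uv[0]/6-.5+.08,190+uv[1]/6-.42),106).round(1))
for uv in ((190,123),(601,86)):
    print("rail end",ray(c,(260+uv[0]/6-.42,190+uv[1]/6-.42),98).round(1))
# case edge outline heights
for nm,D,sl in (("scene",S,(slice(215,300),slice(145,225))),):
    reg=D[sl].reshape(-1,3)
    for a,b in ((105,130),(62,72)):
        p=reg[(reg[:,2]>a)&(reg[:,2]<b)]; print(nm,a,b,len(p),np.median(p[:,2]),rect(p))
m=(S[...,2]>97)&(abs(S[...,0]-536)<45)&(abs(S[...,1])<130)
p=S[m]; print("scene front edge",len(p),rect(p),np.median(p[:,2]))
E
```

```text
top rail pts 537 100.57526629634143 ((509.0392150878906, -10.712005615234375), (199.6328582763672, 87.91975402832031), 89.97724914550781)
desk z top 0.7041412882128553 scene 0.360375141905355
link end [529.6  71.4 106. ]
link end [ 545.8 -105.5  106. ]
rail end [530.5  77.   98. ]
rail end [ 547.3 -109.4   98. ]
scene 105 130 172 115.5769498686015 ((503.66455078125, -330.21893310546875), (26.361413955688477, 28.869762420654297), 74.33209228515625)
scene 62 72 539 67.34878618875277 ((503.2547607421875, -329.9049987792969), (68.93550872802734, 62.07563018798828), 74.78851318359375)
scene front edge 344 ((539.4678344726562, 5.190643310546875), (22.663888931274414, 220.47637939453125), 3.9587557315826416) 101.15123389722571
```

```bash
python3 - <<'E'
from h import *
from scipy.optimize import minimize
c=load("top0"); s=load("scene0")
def tmpl_score(p,cams,z0=98,zl=106,ret=False):
    x,y,a=p; e1=np.array([np.cos(a),np.sin(a)]); e2=np.array([-np.sin(a),np.cos(a)])
    tot=0;cnt=0
    for cam,g in cams:
        def val(us,vs,zz):
            U,V=np.meshgrid(us,vs); P=np.array([x,y])+U.ravel()[:,None]*e1+V.ravel()[:,None]*e2
            q=proj(cam,np.c_[P,np.full(len(P),zz)]).astype(np.float32)
            return cv2.remap(g,q[:,:1],q[:,1:],cv2.INTER_LINEAR).mean()
        v=np.concatenate([np.linspace(k-11,k+11,12) for k in (-75,-45,-15,15,45,75)])
        dark=val(np.linspace(-5,5,6),v,zl)
        l1=val([-10.2],np.linspace(-90,90,90),z0); l2=val([10.2],np.linspace(-90,90,90),z0)
        ends=val(np.linspace(-8,8,8),[-92.5,92.5],z0)
        gaps=val(np.linspace(-5,5,6),[-60,-30,0,30,60],zl-2)
        tot+=dark-.5*(min(l1,200)+l2)*.7-.3*ends-.15*gaps
    return tot
g=lambda c:cv2.GaussianBlur(cv2.cvtColor(c["frame"],cv2.COLOR_BGR2GRAY),(0,0),.6)
for z0 in (93,98,103):
  best=None
  for dx in (-4,0,4):
    for dy in (-4,0,4):
      o=minimize(tmpl_score,[538+dx,-16.5+dy,np.radians(5.2)],args=([(c,g(c))],z0,z0+8),method="Nelder-Mead",options=dict(initial_simplex=[[538+dx,-16.5+dy,.09],[541+dx,-16.5+dy,.09],[538+dx,-13+dy,.09],[538+dx,-16+dy,.12]]))
      if best is None or o.fun<best.fun: best=o
  print(z0,best.x[:2].round(1),np.degrees(best.x[2]).round(2),best.fun)
x,y,a=best.x
# scene overlay + top overlay
for nm,cam,(r0,r1,c0,c1),k in (("top",c,(190,225,260,390),6),("scene",s,(170,280,260,400),5)):
    im=cv2.resize(cam["frame"][r0:r1,c0:c1],None,fx=k,fy=k,interpolation=cv2.INTER_CUBIC); im=cv2.convertScaleAbs(im,alpha=1.8)
    X=[];xx,yy,aa=538,-16.5,np.radians(5.2)
    xx,yy,aa=best.x
    for u,v,z in ((-12,-95,98),(12,-95,98),(12,95,98),(-12,95,98)): X.append([xx+u*np.cos(aa)-v*np.sin(aa),yy+u*np.sin(aa)+v*np.cos(aa),z])
    q=(proj(cam,X)-[c0,r0]+.5)*k
    cv2.polylines(im,[q.astype(int)],True,(0,0,255),1); cv2.imwrite(f"pics/ov_{nm}.png",im)
E
```

```text
93 [537.4 -16.2] 5.91 -68.67694444444443
98 [537. -16.] 5.99 -68.36814814814815
103 [536.5 -15.6] 6.04 -68.02333333333334
```

View pics/ov_top.png

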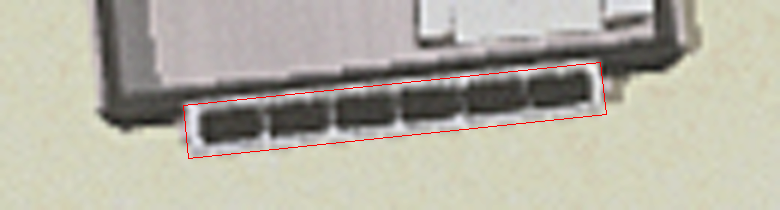

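View pics/ov_scene.png

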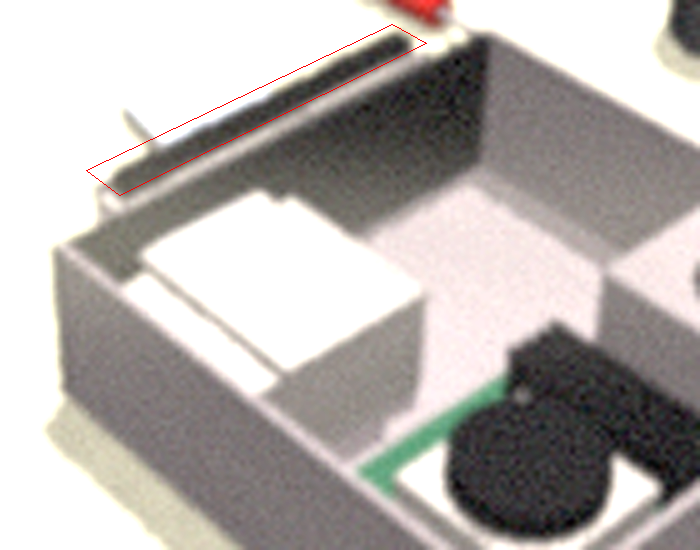

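```bash
python3 - <<'E'
from h import *
import sys
c=load("top0"); s=load("scene0")
def ray(c,uv,zp):
    n=cv2.undistortPoints(np.asarray(uv,np.float32).reshape(-1,1,2),c["mtx"],c["D"]).reshape(-1,2)
    C=-c["R"].T@c["t"]; d=np.c_[n,np.ones(len(n))]@c["R"]
    return C+d*((zp-C[2])/d[:,2])[:,None]
g=cv2.cvtColor(c["frame"],cv2.COLOR_BGR2GRAY).astype(np.float32)
K=8
r0,r1,c0,c1=192,222,284,368
im=cv2.resize(g[r0:r1,c0:c1],None,fx=K,fy=K,interpolation=cv2.INTER_CUBIC)
n,l,st,ce=cv2.connectedComponentsWithStats((im<62).astype(np.uint8))
pts=[]
for i in range(1,n):
    x,y,w,h,a=st[i]
    if a>400 and w<95 and h<70:
        uv=(ce[i]+.5)/K-.5+[c0,r0]; P=ray(c,[uv],106)[0]; pts.append(P); print(a,w,h,uv.round(2),P.round(1))
pts=np.array(pts); 
if len(pts)>=4:
    d=np.linalg.svd(pts[:,:2]-pts[:,:2].mean(0))[2][0]; print(pts.mean(0),np.degrees(np.arctan2(-d[0]*np.sign(d[1]),abs(d[1]))))
# case floor/wall lines: far outline via depth
W=cloud(c); z=W[...,2]
m=np.zeros(g.shape,bool); m[95:215,262:378]=1
p=W[m&(z>40)&(z<115)]; q=p[(p[:,2]>85)]
print("case rim",rect(q),np.median(q[:,2]))
E
```

```text
543 53 18 [363.46 193.3 ] [ 575.5 -119.   106. ]
526 50 17 [332.07 196.63] [566.5 -33.9 106. ]
case rim ((676.601806640625, -1.3815460205078125), (301.8066711425781, 270.0623779296875), 6.177663803100586) 93.86679460827634
```

```bash
python3 - <<'E'
from h import *
c=load("top0"); s=load("scene0")
g=cv2.cvtColor(c["frame"],cv2.COLOR_BGR2GRAY).astype(np.float32)
# sample rectified strip around bar at z=106 : u in -30..20, v -110..110
def strip(cam,zp,x,y,a,us,vs):
    U,V=np.meshgrid(us,vs,indexing="ij")
    P=np.c_[(x+U*np.cos(a)-V*np.sin(a)).ravel(),(y+U*np.sin(a)+V*np.cos(a)).ravel(),np.full(U.size,zp)]
    q=proj(cam,P).astype(np.float32)
    gg=cv2.cvtColor(cam["frame"],cv2.COLOR_BGR2GRAY).astype(np.float32)
    return cv2.remap(gg,q[:,0].reshape(U.shape),q[:,1].reshape(U.shape),cv2.INTER_CUBIC)
us=np.arange(-25,25.1,1);vs=np.arange(-110,110.1,1)
for nm,cam in (("top",c),("scene",s)):
    im=strip(cam,106,538.9,-16.3,np.radians(5.7),us,vs)
    cv2.imwrite(f"pics/strip_{nm}.png",cv2.resize(np.clip(im*1.8,0,255).astype(np.uint8),None,fx=3.5,fy=3.5))
    # dark centroid per link in u
    for k in (-75,-45,-15,15,45,75):
        j=(abs(vs-k)<10); pr=im[:,j].mean(1); i=abs(us)<13; w=np.clip(100-pr[i],0,None) ; print(nm,k,pr[i][::3].round().tolist(),"u=%.1f"%((w*us[i]).sum()/w.sum()))
    pr=im[abs(us)<5].mean(0); print(pr[::3].round().tolist())
E
```

```text
top -75 [111.0, 78.0, 28.0, 37.0, 36.0, 31.0, 64.0, 107.0, 58.0] u=-0.5
top -45 [113.0, 70.0, 29.0, 36.0, 35.0, 31.0, 65.0, 103.0, 51.0] u=-0.4
top -15 [106.0, 66.0, 27.0, 37.0, 36.0, 31.0, 71.0, 109.0, 40.0] u=-0.5
top 15 [105.0, 63.0, 27.0, 36.0, 35.0, 33.0, 70.0, 107.0, 40.0] u=-0.5
top 45 [106.0, 60.0, 28.0, 36.0, 35.0, 35.0, 79.0, 109.0, 34.0] u=-0.6
top 75 [106.0, 52.0, 29.0, 37.0, 35.0, 34.0, 75.0, 102.0, 35.0] u=-0.6
[98.0, 99.0, 78.0, 64.0, 70.0, 84.0, 115.0, 94.0, 38.0, 33.0, 35.0, 36.0, 35.0, 35.0, 36.0, 36.0, 31.0, 47.0, 39.0, 33.0, 35.0, 35.0, 33.0, 36.0, 35.0, 32.0, 39.0, 46.0, 37.0, 37.0, 36.0, 34.0, 34.0, 35.0, 37.0, 30.0, 45.0, 50.0, 36.0, 35.0, 36.0, 35.0, 37.0, 35.0, 36.0, 29.0, 57.0, 51.0, 35.0, 36.0, 38.0, 34.0, 35.0, 36.0, 36.0, 32.0, 55.0, 52.0, 35.0, 35.0, 35.0, 35.0, 38.0, 37.0, 37.0, 30.0, 49.0, 118.0, 109.0, 84.0, 82.0, 75.0, 76.0, 78.0]
scene -75 [166.0, 164.0, 164.0, 159.0, 140.0, 104.0, 67.0, 51.0, 50.0] u=8.8
scene -45 [190.0, 192.0, 191.0, 182.0, 147.0, 98.0, 56.0, 41.0, 41.0] u=8.6
scene -15 [191.0, 192.0, 192.0, 180.0, 149.0, 98.0, 53.0, 36.0, 35.0] u=8.7
scene 15 [180.0, 179.0, 178.0, 165.0, 129.0, 82.0, 43.0, 32.0, 32.0] u=8.2
scene 45 [177.0, 178.0, 171.0, 146.0, 105.0, 61.0, 35.0, 32.0, 28.0] u=7.6
scene 75 [178.0, 178.0, 171.0, 148.0, 106.0, 63.0, 46.0, 41.0, 47.0] u=7.4
[177.0, 176.0, 176.0, 176.0, 177.0, 174.0, 165.0, 154.0, 150.0, 152.0, 151.0, 151.0, 145.0, 120.0, 98.0, 101.0, 127.0, 149.0, 152.0, 154.0, 151.0, 145.0, 134.0, 134.0, 134.0, 143.0, 149.0, 146.0, 143.0, 141.0, 143.0, 139.0, 143.0, 140.0, 144.0, 151.0, 146.0, 136.0, 129.0, 127.0, 127.0, 124.0, 121.0, 122.0, 125.0, 133.0, 132.0, 123.0, 117.0, 115.0, 106.0, 99.0, 99.0, 98.0, 105.0, 111.0, 110.0, 109.0, 108.0, 105.0, 104.0, 101.0, 103.0, 104.0, 111.0, 124.0, 133.0, 126.0, 111.0, 92.0, 69.0, 53.0, 47.0, 57.0]
```

View pics/strip_top.png

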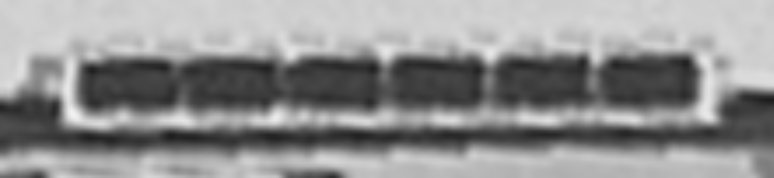

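View pics/strip_scene.png

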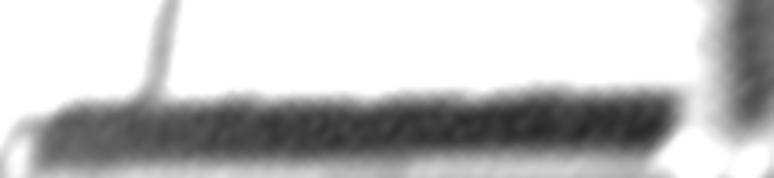

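```bash
cat > go.py <<'E'
import sys,numpy as np
from cell import r
from scipy.spatial.transform import Rotation as Ro
s=r.get_state(); R=np.array(s["ee_rot"]); p=np.array(s["eef_pos"])
def show(x,y,z,ang):  # ang = heading of tool y (deg)
    a=np.radians(ang); ty=np.array([np.cos(a),np.sin(a),0]); tz=np.array([0,0,-1.]); T=np.c_[np.cross(ty,tz),ty,tz]
    print("rot",Ro.from_matrix(R.T@T).as_rotvec().round(4),"shift",(R.T@(np.array([x,y,z])-p)).round(1))
if __name__=="__main__":
    print("t",s["time"],"p",p.round(2),"F",np.round(s["contact_force"],2),"M",np.round(s["moment"],2),"op",round(s["opening"],3),"q",np.round(s["qpos"],1))
    print("tool y hdg",np.degrees(np.arctan2(R[1,1],R[0,1])).round(2),"tilt",R[:,2].round(4))
    for i in range(1,len(sys.argv),4): show(*map(float,sys.argv[i:i+4]))
E
python3 go.py 400 300 240 74.4 480 0 240 74.4
```

```text
t 0.6 p [173.2  600.55 241.58] F [-0.38 -0.03  0.04] M [-0.   -0.    0.02] op 0.999 q [-75.2  19.   -3.7  83.7   1.2  77.3  -5.1]
tool y hdg 73.91 tilt [-0.e+00  1.e-04 -1.e+00]
rot [ 0.0001 -0.     -0.0085] shift [-301.2 -225.9    1.5]
rot [ 0.0001 -0.     -0.0085] shift [-461.2 -492.     1.5]
```

```bash
python3 -m crank '[[[0,0,-0.0085,-301,-226,0,-1],[0,0,-0.0085,-301,-226,0,-1],[0,0,-0.0085,-301,-226,0,-1],[0,0,-0.0085,-301,-226,0,-1],[0,0,-0.0085,-301,-226,0,-1],[0,0,-0.0085,-301,-226,0,-1],[0,0,-0.0085,-301,-226,0,-1],[0,0,-0.0085,-301,-226,0,-1],[0,0,-0.0085,-301,-226,0,-1],[0,0,-0.0085,-301,-226,0,-1]]]'; python3 go.py 480 0 240 74.4 502 -329.7 160 74.4
```

```text
time: 1.43
eef_pos: [404.8, 292.7, 242.1]
ee_rot: [[-0.96, 0.279, 0.002], [0.279, 0.96, -0.001], [-0.002, -0.001, -1.0]]
contact_force: [0.7, -0.9, 0.4]
opening: 1.005
t 1.4333 p [404.84 292.68 242.07] F [ 0.68 -0.94  0.38] M [-0.03 -0.06 -0.03] op 1.005 q [-51.5   2.8  10.7 102.8  -0.4  74.4  33.1]
tool y hdg 73.8 tilt [ 0.0022 -0.0013 -1.    ]
rot [-0.0006  0.0025 -0.0105] shift [-153.8 -260.1    2.6]
rot [-0.0006  0.0025 -0.0105] shift [-266.7 -570.5   83.1]
```

```bash
python3 -m crank '[[[0,0.0025,-0.0105,-154,-260,0,-1],[0,0.0025,-0.0105,-154,-260,0,-1],[0,0.0025,-0.0105,-154,-260,0,-1],[0,0.0025,-0.0105,-154,-260,0,-1],[0,0.0025,-0.0105,-154,-260,0,-1],[0,0.0025,-0.0105,-154,-260,0,-1],[0,0.0025,-0.0105,-210,-415,20,-1],[0,0.0025,-0.0105,-267,-570,40,-1],[0,0.0025,-0.0105,-267,-570,40,-1],[0,0.0025,-0.0105,-267,-570,40,-1]]]'; python3 go.py 502 -329.7 160 74.4
```

```text
time: 2.27
eef_pos: [481.0, -108.3, 226.3]
ee_rot: [[-0.963, 0.269, 0.001], [0.269, 0.963, -0.0], [-0.001, 0.0, -1.0]]
contact_force: [1.6, 0.7, -0.2]
opening: 0.997
t 2.2667 p [ 481.03 -108.33  226.27] F [ 1.63  0.74 -0.16] M [ 0.01 -0.05  0.02] op 0.997 q [-27.3   1.8  35.9 106.1  -1.1  72.4  83.3]
tool y hdg 74.41 tilt [ 9.e-04 -2.e-04 -1.e+00]
rot [0.0001 0.0009 0.0002] shift [ -79.6 -207.6   66.3]
```

```bash
python3 -m crank '[[[0,0,0,-80,-208,66,-1],[0,0,0,-80,-208,66,-1],[0,0,0,-80,-208,66,-1],[0,0,0,-80,-208,66,-1],[0,0,0,-80,-208,66,-1],[0,0,0,-80,-208,66,-1],[0,0,0,-80,-208,66,-1],[0,0,0,-80,-208,66,-1]]]'; python3 go.py 502 -329.7 160 74.4
python3 - <<'E'
from h import *
from cell import r
for n in("top","scene"):
    c=r.read_camera(n); np.savez(f"/tmp/{n}1.npz",**c)
    f=c["frame"][150:300,360:560] if n=="top" else c["frame"][130:330,90:290]
    cv2.imwrite(f"pics/{n}1.png",cv2.resize(cv2.convertScaleAbs(f,alpha=1.5),None,fx=3,fy=3))
E
```

```text
time: 2.93
eef_pos: [501.6, -331.4, 159.6]
ee_rot: [[-0.962, 0.271, -0.001], [0.271, 0.962, -0.001], [0.001, -0.001, -1.0]]
contact_force: [0.0, 0.7, 0.3]
opening: 1.0
t 2.9333 p [ 501.55 -331.45  159.63] F [0.03 0.67 0.31] M [ 0.04 -0.01  0.  ] op 1.0 q [ -4.8  23.4  43.   95.4 -16.9  68.  116.5]
tool y hdg 74.25 tilt [-8.e-04 -6.e-04 -1.e+00]
rot [-0.0008 -0.0006 -0.0026] shift [ 0.   1.8 -0.4]
```

View pics/scene1.png

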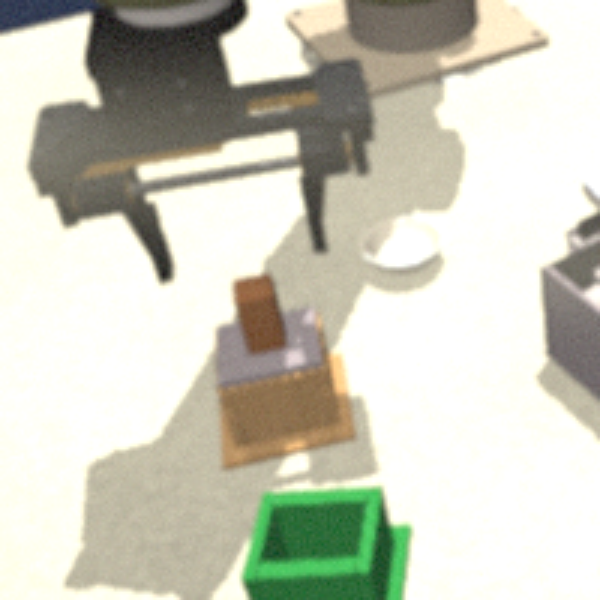

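View pics/top1.png

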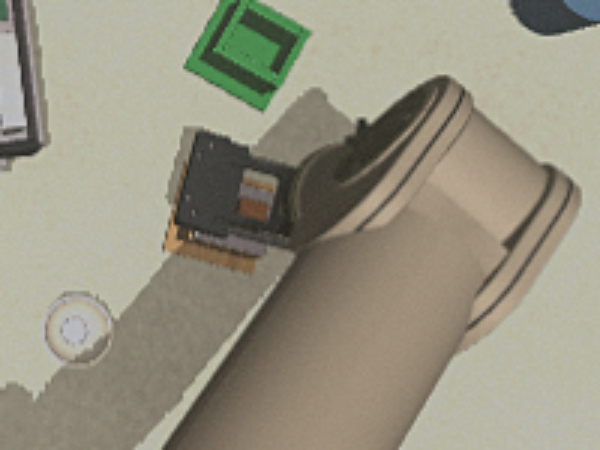

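The open gripper hangs over the brown handle (scene crop at (260,315)), and the jaws straddle it. I descend.

```bash
python3 -m crank '[[[0,0,-0.0026,0,1.5,30,-1],[0,0,-0.0026,0,1.8,50,-1],[0,0,-0.0026,0,1.8,62,-1],[0,0,-0.0026,0,1.8,69,-1],[0,0,-0.0026,0,1.8,71.2,-1],[0,0,-0.0026,0,1.8,71.2,-1]]]' 40; python3 go.py 502 -329.7 88 74.4
```

```text
time: 3.53
eef_pos: [503.7, -327.1, 89.7]
ee_rot: [[-0.964, 0.265, 0.002], [0.265, 0.964, 0.0], [-0.002, 0.001, -1.0]]
contact_force: [-0.1, 0.5, 0.2]
opening: 1.003
t 3.5333 p [ 503.73 -327.08   89.7 ] F [-0.06  0.45  0.18] M [-0.06  0.05 -0.03] op 1.003 q [ -3.2  27.8  40.6  99.1 -20.4  60.7 118.9]
tool y hdg 74.65 tilt [ 1.7e-03  4.0e-04 -1.0e+00]
rot [0.0008 0.0015 0.0044] shift [ 1.  -3.   1.7]
```

```bash
python3 -m crank '[[[0.0008,0.0015,0.0044,1,-3,1.2,-1],[0.0008,0.0015,0.0044,1,-3,1.2,-1]]]' 40; python3 go.py 502 -329.7 88 74.4
```

```text
time: 3.7
eef_pos: [502.2, -330.5, 89.5]
ee_rot: [[-0.963, 0.27, 0.001], [0.27, 0.963, -0.001], [-0.001, -0.0, -1.0]]
contact_force: [0.8, 0.7, 0.3]
opening: 1.0
t 3.7 p [ 502.18 -330.48   89.5 ] F [0.77 0.73 0.28] M [-0.01  0.01  0.06] op 1.0 q [ -2.9  27.9  40.7  99.  -20.5  60.6 119. ]
tool y hdg 74.36 tilt [ 1.2e-03 -9.0e-04 -1.0e+00]
rot [-0.0005  0.0014 -0.0008] shift [0.4 0.7 1.5]
```

```bash
python3 -m crank '[[[0,0,0,0.4,0.7,1.3,-1],[0,0,0,0.4,0.7,1.3,-1],[0,0,0,0.4,0.7,1.3,0],[0,0,0,0.4,0.7,1.3,0.2],[0,0,0,0.4,0.7,1.3,1],[0,0,0,0.4,0.7,1.3,1],[0,0,0,0.4,0.7,1.3,1],[0,0,0,0.4,0.7,1.3,1],[0,0,0,0.4,0.7,1.3,1],[0,0,0,0.4,0.7,1.3,1]]]' 50; python3 go.py 502 -329.7 88 74.4
```

```text
time: 4.53
eef_pos: [502.0, -329.7, 88.2]
ee_rot: [[-0.963, 0.27, 0.001], [0.27, 0.963, -0.001], [-0.001, -0.0, -1.0]]
contact_force: [0.1, 0.3, 0.2]
opening: 0.476
t 4.5333 p [ 501.97 -329.7    88.2 ] F [0.07 0.33 0.15] M [ 0.04  0.02 -0.  ] op 0.476 q [ -3.   27.9  40.6  99.2 -20.5  60.5 119. ]
tool y hdg 74.35 tilt [ 1.2e-03 -9.0e-04 -1.0e+00]
rot [-0.0005  0.0014 -0.0008] shift [-0.   0.   0.2]
```

Still closing; let it finish.

```bash
python3 -m crank '[[[0,0,0,0,0,0,1],[0,0,0,0,0,0,1],[0,0,0,0,0,0,1],[0,0,0,0,0,0,1],[0,0,0,0,0,0,1],[0,0,0,0,0,0,1]]]' 50; python3 go.py 502 -329.7 88 74.4
```

```text
time: 5.03
eef_pos: [501.9, -329.7, 88.2]
ee_rot: [[-0.963, 0.27, 0.001], [0.27, 0.963, -0.001], [-0.001, -0.001, -1.0]]
contact_force: [0.1, -1.1, -0.1]
opening: 0.296
t 5.0333 p [ 501.94 -329.74   88.2 ] F [ 0.12 -1.11 -0.09] M [-0.04 -0.07 -0.01] op 0.296 q [ -3.   27.9  40.6  99.2 -20.5  60.5 119. ]
tool y hdg 74.35 tilt [ 1.2e-03 -9.0e-04 -1.0e+00]
rot [-0.0005  0.0014 -0.0009] shift [-0.   0.1  0.2]
```

```bash
python3 -m crank '[[[0,0,0,0,0,-5,1],[0,0,0,0,0,-18,1],[0,0,0,0,0,-36,1],[0,0,0,0,0,-58,1],[0,0,0,0,0,-80,1],[0,0,0,0,0,-105,1],[0,0,0,0,0,-125,1],[0,0,0,0,0,-125,1]]]' 50; python3 go.py 538 -16 215 95.9
python3 - <<'E'
from h import *
from cell import r
c=r.read_camera("scene"); np.savez("/tmp/scene2.npz",**c)
cv2.imwrite("pics/scene2.png",cv2.resize(cv2.convertScaleAbs(c["frame"][80:330,60:310],alpha=1.5),None,fx=2.4,fy=2.4))
E
```

```text
time: 5.7
eef_pos: [503.0, -331.0, 218.2]
ee_rot: [[-0.963, 0.27, 0.007], [0.27, 0.963, -0.003], [-0.008, -0.001, -1.0]]
contact_force: [0.8, -0.8, -2.5]
opening: 0.298
t 5.7 p [ 503.   -331.01  218.25] F [ 0.85 -0.84 -2.48] M [-0.08 -0.04  0.02] op 0.298 q [ -6.2  20.2  44.4  91.7 -14.6  73.7 114.9]
tool y hdg 74.32 tilt [ 0.007  -0.0035 -1.    ]
rot [-0.0029  0.0074 -0.3766] shift [ 51.4 312.8   2.4]
```

View pics/scene2.png

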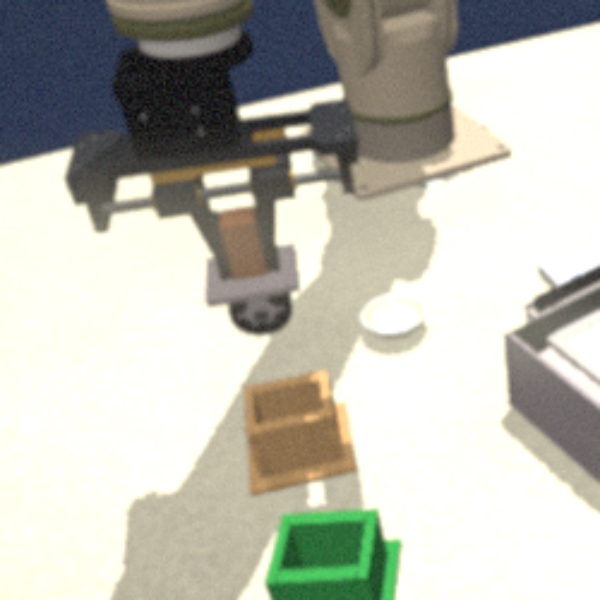

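```bash
python3 go.py 545.7 -90.6 200 95.9; python3 -m crank '[[[0,0,-0.03,9,24,0,1],[0,0,-0.1,20,70,0,1],[0,0.003,-0.2,22,110,5,1],[0,0.005,-0.3,23,150,9,1],[-0.0029,0.0074,-0.3766,24,190,13,1],[-0.0029,0.0074,-0.3766,24,225,18,1],[-0.0029,0.0074,-0.3766,24,243,18,1],[-0.0029,0.0074,-0.3766,24,243,18,1],[-0.0029,0.0074,-0.3766,24,243,18,1]]]' 50;python3 go.py 545.7 -90.6 200 95.9
```

```text
t 5.75 p [ 502.46 -330.35  215.69] F [-0.35 -0.19 -4.84] M [ 0.   -0.01  0.05] op 0.293 q [ -6.2  20.3  44.4  91.9 -14.7  73.6 114.9]
tool y hdg 74.34 tilt [ 0.0049 -0.0023 -1.    ]
rot [-0.0019  0.0051 -0.3763] shift [ 23.2 242.5  15.4]
time: 6.5
eef_pos: [544.6, -88.7, 196.2]
ee_rot: [[-0.994, -0.106, -0.004], [-0.106, 0.994, 0.001], [0.004, 0.001, -1.0]]
contact_force: [-0.5, -1.7, -3.7]
opening: 0.296
t 6.5 p [544.55 -88.7  196.18] F [-0.53 -1.73 -3.73] M [-0.11 -0.05  0.01] op 0.296 q [-25.8  12.7  34.9  99.9  -7.7  70.  107.2]
tool y hdg 96.06 tilt [-0.0043  0.001  -1.    ]
rot [ 0.0014 -0.0041  0.0028] shift [-0.9 -2.  -3.8]
```

```bash
python3 -m crank '[[[0.0014,-0.0041,0.0028,-0.9,-2,-1,1],[0.0014,-0.0041,0.0028,-0.9,-2,-1,1],[0.0014,-0.0041,0.0028,-0.9,-2,-1,1]]]' 50;python3 go.py 545.7 -90.6 196 95.9
python3 - <<'E'
from h import *
from cell import r
for n,sl in (("scene",(slice(130,290),slice(230,430))),("top",(slice(150,270),slice(260,420)))):
    c=r.read_camera(n); np.savez(f"/tmp/{n}3.npz",**c)
    cv2.imwrite(f"pics/{n}3.png",cv2.resize(cv2.convertScaleAbs(c["frame"][sl],alpha=1.6),None,fx=3.7,fy=3.7,interpolation=cv2.INTER_CUBIC))
for i in range(1): 
    s=r.get_state(); print(np.round(s["contact_force"],2))
E
```

```text
time: 6.75
eef_pos: [545.2, -92.0, 197.0]
ee_rot: [[-0.995, -0.101, -0.0], [-0.101, 0.995, -0.0], [0.0, -0.0, -1.0]]
contact_force: [-0.2, 0.7, -3.8]
opening: 0.298
t 6.75 p [545.19 -92.01 197.01] F [-0.23  0.72 -3.83] M [0.07 0.03 0.08] op 0.298 q [-25.6  12.7  35.   99.9  -7.7  69.9 107.2]
tool y hdg 95.77 tilt [-4.e-04 -3.e-04 -1.e+00]
rot [-0.0002 -0.0004 -0.0022] shift [-0.6  1.4  1. ]
[-0.19 -0.41 -4.2 ]
```

View pics/scene3.png

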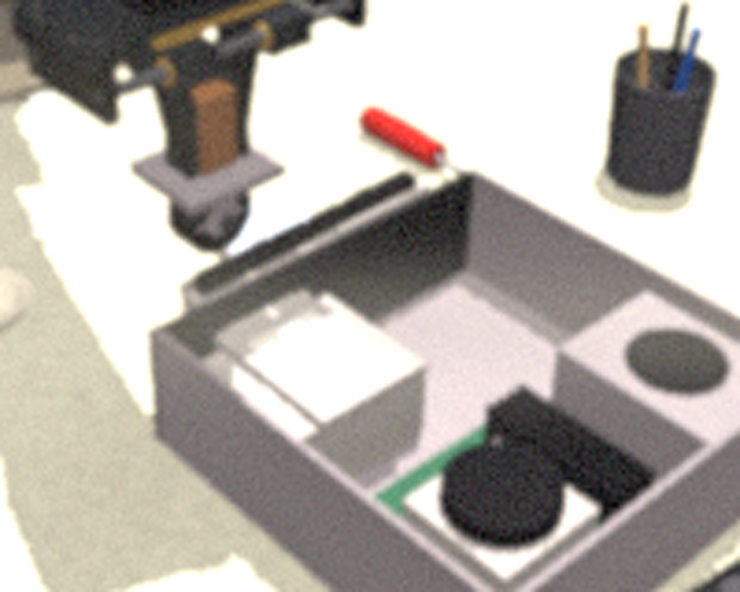

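View pics/top3.png

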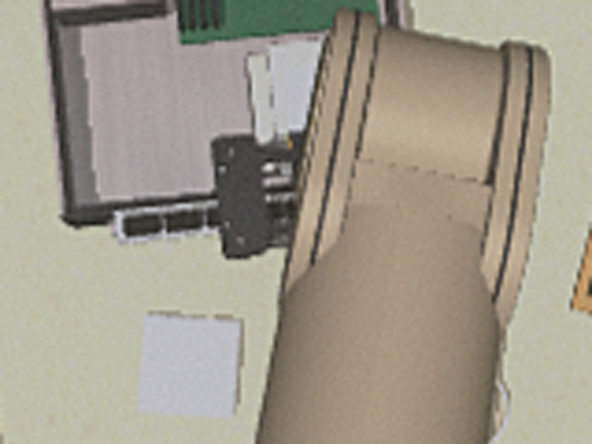

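```bash
python3 -m crank '[[[0,0,-0.0022,-0.4,1,1,1],[0,0,-0.0022,-0.4,1,3,1],[0,0,-0.0022,-0.4,1,5,1],[0,0,-0.0022,-0.4,1,6,1],[0,0,-0.0022,-0.4,1,6,1]]]' 50;python3 go.py 545.7 -90.6 185 95.9
```

```text
time: 7.27
eef_pos: [545.5, -90.4, 190.7]
ee_rot: [[-0.995, -0.104, -0.001], [-0.104, 0.995, -0.0], [0.001, 0.0, -1.0]]
contact_force: [0.1, -0.6, -4.1]
opening: 0.298
t 7.2667 p [545.51 -90.38 190.75] F [ 0.08 -0.61 -4.14] M [0.04 0.02 0.05] op 0.298 q [-25.6  13.   34.9 100.3  -7.9  69.2 107.4]
tool y hdg 95.95 tilt [-7.e-04 -1.e-04 -1.e+00]
rot [ 0.     -0.0007  0.0008] shift [-0.2 -0.2  5.7]
```

```bash
python3 -m crank '[[[0,0,0,0,0,1,1],[0,0,0,0,0,2,1],[0,0,0,0,0,3,1],[0,0,0,0,0,3,1]]]' 50;python3 -m crank '[[[0,0,0,0,0,1,1],[0,0,0,0,0,2,1],[0,0,0,0,0,2,1]]]' 50
```

```text
time: 7.6
eef_pos: [545.4, -90.4, 187.5]
ee_rot: [[-0.995, -0.104, -0.001], [-0.104, 0.995, -0.0], [0.001, 0.0, -1.0]]
contact_force: [0.1, -0.2, -3.4]
opening: 0.298
time: 7.85
eef_pos: [545.3, -90.4, 185.3]
ee_rot: [[-0.995, -0.104, -0.001], [-0.104, 0.995, -0.0], [0.001, 0.0, -1.0]]
contact_force: [0.4, 0.1, -2.6]
opening: 0.298
```

```bash
python3 -m crank '[[[0,0,0,0,0,1,1],[0,0,0,0,0,2,1],[0,0,0,0,0,2,1]]]' 50
```

```text
time: 8.1
eef_pos: [545.2, -90.3, 183.0]
ee_rot: [[-0.995, -0.104, -0.002], [-0.104, 0.995, -0.0], [0.002, 0.0, -1.0]]
contact_force: [0.3, -0.8, -2.8]
opening: 0.296
```

```bash
python3 -m crank '[[[0,-0.0015,0,0,0,1,1],[0,-0.0015,0,0,0,1.5,1],[0,-0.0015,0,0,0,1.5,1]]]' 50;python3 go.py 545.7 -90.6 185 95.9
```

```text
time: 8.35
eef_pos: [545.1, -90.3, 181.4]
ee_rot: [[-0.995, -0.104, -0.0], [-0.104, 0.995, 0.0], [0.0, 0.0, -1.0]]
contact_force: [0.7, -0.1, -3.9]
opening: 0.293
t 8.35 p [545.08 -90.31 181.37] F [ 0.71 -0.07 -3.88] M [-0.    0.03  0.03] op 0.293 q [-25.4  13.5  34.8 101.   -8.2  68.1 107.7]
tool y hdg 95.95 tilt [-4.e-04  1.e-04 -1.e+00]
rot [ 0.0001 -0.0004  0.0008] shift [-0.6 -0.4 -3.6]
```

```bash
python3 -m crank '[[[0,0,0,0,0,1,1],[0,0,0,0,0,1.5,1],[0,0,0,0,0,1.5,1]]]' 50;python3 go.py 545.7 -90.6 185 95.9
```

```text
time: 8.6
eef_pos: [545.0, -90.3, 179.7]
ee_rot: [[-0.995, -0.104, -0.001], [-0.104, 0.995, 0.0], [0.001, 0.0, -1.0]]
contact_force: [-0.1, -0.4, -3.7]
opening: 0.299
t 8.6 p [545.03 -90.3  179.74] F [-0.11 -0.35 -3.68] M [-0.04  0.05  0.03] op 0.299 q [-25.4  13.6  34.8 101.1  -8.3  67.9 107.7]
tool y hdg 95.95 tilt [-5.e-04  0.e+00 -1.e+00]
rot [ 0.0001 -0.0005  0.0008] shift [-0.6 -0.4 -5.3]
```

```bash
python3 -m crank '[[[0,0,0,-0.4,0,0.8,1],[0,0,0,-0.4,0,1.2,1],[0,0,0,-0.4,0,1.2,1]]]' 50
```

```text
time: 8.85
eef_pos: [545.5, -90.3, 178.6]
ee_rot: [[-0.995, -0.104, -0.0], [-0.104, 0.995, 0.0], [0.0, 0.0, -1.0]]
contact_force: [-0.3, -0.4, -2.7]
opening: 0.301
```

```bash
python3 -m crank '[[[0,0,0,0,0,0.8,1],[0,0,0,0,0,1.2,1],[0,0,0,0,0,1.2,1]]]' 50
```

```text
time: 9.1
eef_pos: [545.6, -90.4, 177.7]
ee_rot: [[-0.995, -0.103, -0.0], [-0.103, 0.995, 0.0], [0.0, 0.0, -1.0]]
contact_force: [-1.3, -0.7, 2.1]
opening: 0.295
```

```bash
python3 -m crank '[[[0,0,0,0,0,0.8,1],[0,0,0,0,0,1.2,1],[0,0,0,0,0,1.2,1]]]' 50
```

```text
time: 9.35
eef_pos: [545.6, -90.5, 176.5]
ee_rot: [[-0.995, -0.103, 0.0], [-0.103, 0.995, -0.0], [-0.0, -0.0, -1.0]]
contact_force: [-2.4, -0.3, 1.6]
opening: 0.294
```

```bash
python3 -m crank '[[[0,0,0,0,0,0.8,1],[0,0,0,0,0,1.2,1],[0,0,0,0,0,1.2,1]]]' 50
```

```text
time: 9.6
eef_pos: [545.6, -90.6, 175.3]
ee_rot: [[-0.995, -0.103, 0.0], [-0.103, 0.995, -0.0], [-0.0, -0.0, -1.0]]
contact_force: [-3.4, -0.6, 1.9]
opening: 0.293
```

```bash
python3 -m crank '[[[0,0,0,0,0,0.6,1],[0,0,0,0,0,0.8,1],[0,0,0,0,0,0.8,1]]]' 50
```

```text
time: 9.85
eef_pos: [545.7, -90.7, 175.1]
ee_rot: [[-0.995, -0.103, 0.0], [-0.103, 0.995, 0.0], [-0.0, -0.0, -1.0]]
contact_force: [-4.4, -0.5, 8.4]
opening: 0.296
```

```bash
python3 -m crank '[[[0,0,0,0,0,0.4,1],[0,0,0,0,0,0.6,1],[0,0,0,0,0,0.6,1]]]' 50; python3 go.py 545.7 -90.6 185 95.9
```

```text
time: 10.1
eef_pos: [545.8, -91.0, 175.1]
ee_rot: [[-0.995, -0.103, 0.001], [-0.103, 0.995, 0.0], [-0.001, -0.0, -1.0]]
contact_force: [-4.5, -1.1, 8.1]
opening: 0.301
t 10.1 p [545.78 -90.95 175.1 ] F [-4.52 -1.13  8.08] M [-0.1   1.27  0.01] op 0.301 q [-25.3  13.9  34.7 101.4  -8.6  67.3 107.9]
tool y hdg 95.92 tilt [ 7.e-04  0.e+00 -1.e+00]
rot [-0.      0.0007  0.0003] shift [ 0.   0.4 -9.9]
```

Link 0 stopped hard at TCP z ≈ 175.1 with about 12 N net. I first roll back to the near end, then forward.

```bash
python3 -m crank '[[[0,0,0,0.2,-2,0.7,1],[0,0,0,0.3,-4,0.7,1],[0,0,0,0.3,-6,0.7,1],[0,0,0,0.3,-8,0.7,1],[0,0,0,0.3,-8,0.7,1]]]' 50; python3 go.py 547.2 -104.3 174 95.9 530.3 58.6 175 95.9
```

```text
time: 10.52
eef_pos: [546.5, -99.6, 174.9]
ee_rot: [[-0.995, -0.102, 0.001], [-0.102, 0.995, -0.0], [-0.001, -0.0, -1.0]]
contact_force: [-3.2, -2.0, 6.5]
opening: 0.294
t 10.5167 p [546.55 -99.6  174.94] F [-3.22 -2.01  6.53] M [-0.17  0.83  0.03] op 0.294 q [-24.5  14.2  35.  101.1  -8.8  67.3 108.9]
tool y hdg 95.88 tilt [ 1.5e-03 -2.0e-04 -1.0e+00]
rot [-0.0003  0.0015 -0.0004] shift [-0.2 -4.7  0.9]
rot [-0.0003  0.0015 -0.0004] shift [-0.00e+00  1.59e+02 -1.00e-01]
```

```bash
python3 -m crank '[[[0,0.001,0,0.2,2,0.8,1],[0,0.001,0,0.2,5,0.8,1],[0,0.001,0,0.2,7.5,0.8,1],[0,0.001,0,0.2,10,0.8,1],[0,0.001,0,0.2,12.5,0.8,1],[0,0.001,0,0.2,15,0.8,1],[0,0.001,0,0.2,17.5,0.8,1]]]' 50; python3 go.py 530.3 58.6 175 95.9
```

```text
time: 11.1
eef_pos: [545.0, -83.7, 175.3]
ee_rot: [[-0.995, -0.101, 0.002], [-0.101, 0.995, -0.002], [-0.002, -0.002, -1.0]]
contact_force: [-5.0, -4.9, 11.1]
opening: 0.296
t 11.1 p [544.97 -83.73 175.28] F [-5.04 -4.9  11.08] M [-1.25  0.97  0.  ] op 0.296 q [-26.   13.5  34.6 101.7  -8.2  67.1 106.8]
tool y hdg 95.81 tilt [ 0.0021 -0.002  -1.    ]
rot [-0.0022  0.0019 -0.0016] shift [  0.2 143.1  -0. ]
```

```bash
python3 -m crank '[[[-0.001,0.002,-0.0016,0.2,2.5,0.7,1],[-0.002,0.002,-0.0016,0.2,5,0.7,1],[-0.002,0.002,-0.0016,0.2,7.5,0.6,1],[-0.002,0.002,-0.0016,0.2,10,0.6,1],[-0.002,0.002,-0.0016,0.2,12.5,0.5,1],[-0.002,0.002,-0.0016,0.2,15,0.5,1],[-0.002,0.002,-0.0016,0.2,17.5,0.4,1],[-0.002,0.002,-0.0016,0.2,20,0.4,1]]]' 50; python3 go.py 530.3 58.6 175 95.9
```

```text
time: 11.77
eef_pos: [543.2, -64.0, 175.6]
ee_rot: [[-0.995, -0.103, 0.001], [-0.103, 0.995, -0.0], [-0.001, -0.0, -1.0]]
contact_force: [-3.7, -2.1, 8.5]
opening: 0.295
t 11.7667 p [543.2  -64.05 175.63] F [-3.68 -2.08  8.54] M [-0.28  1.04  0.01] op 0.295 q [-27.7  12.9  33.9 102.3  -7.7  67.1 104.5]
tool y hdg 95.89 tilt [ 1.2e-03 -3.0e-04 -1.0e+00]
rot [-0.0004  0.0011 -0.0002] shift [  0.2 123.3   0.6]
```

```bash
python3 -m crank '[[[0,0.001,0,0.2,2.5,0.7,1],[0,0.001,0,0.2,5,0.7,1],[0,0.001,0,0.2,7.5,0.6,1],[0,0.001,0,0.2,10,0.6,1],[0,0.001,0,0.2,12.5,0.6,1],[0,0.001,0,0.2,15,0.5,1],[0,0.001,0,0.2,17.5,0.5,1],[0,0.001,0,0.2,20,0.4,1]]]' 50; python3 go.py 530.3 58.6 175 95.9
```

```text
time: 12.43
eef_pos: [541.3, -44.6, 176.0]
ee_rot: [[-0.995, -0.102, 0.001], [-0.102, 0.995, -0.001], [-0.001, -0.001, -1.0]]
contact_force: [-2.5, -0.6, 8.0]
opening: 0.297
t 12.4333 p [541.33 -44.59 176.  ] F [-2.53 -0.63  8.  ] M [-0.26  0.73  0.04] op 0.297 q [-29.3  12.2  33.2 102.8  -7.2  67.  102. ]
tool y hdg 95.86 tilt [ 1.3e-03 -6.0e-04 -1.0e+00]
rot [-0.0007  0.0013 -0.0007] shift [  0.4 103.8   0.9]
```

```bash
python3 -m crank '[[[-0.001,0.001,0,0.2,2.5,0.7,1],[-0.001,0.001,0,0.2,5,0.7,1],[-0.001,0.001,0,0.2,7.5,0.6,1],[-0.001,0.001,0,0.2,10,0.6,1],[-0.001,0.001,0,0.2,12.5,0.6,1],[-0.001,0.001,0,0.2,15,0.5,1],[-0.001,0.001,0,0.2,17.5,0.5,1],[-0.001,0.001,0,0.2,20,0.4,1]]]' 50; python3 go.py 530.3 58.6 175 95.9
```

```text
time: 13.1
eef_pos: [539.4, -25.4, 176.5]
ee_rot: [[-0.995, -0.102, 0.001], [-0.102, 0.995, -0.0], [-0.001, -0.001, -1.0]]
contact_force: [-3.3, -4.6, 9.6]
opening: 0.299
t 13.1 p [539.43 -25.38 176.46] F [-3.32 -4.6   9.58] M [-1.22  1.04 -0.  ] op 0.299 q [-30.9  11.7  32.5 103.2  -6.8  67.   99.6]
tool y hdg 95.83 tilt [ 1.2e-03 -4.0e-04 -1.0e+00]
rot [-0.0005  0.0012 -0.0013] shift [ 0.6 84.5  1.4]
```

```bash
python3 -m crank '[[[-0.001,0.001,-0.001,0.2,2.5,0.7,1],[-0.001,0.001,-0.001,0.3,5,0.7,1],[-0.001,0.001,-0.001,0.4,7.5,0.6,1],[-0.001,0.001,-0.001,0.4,10,0.6,1],[-0.001,0.001,-0.001,0.4,12.5,0.6,1],[-0.001,0.001,-0.001,0.4,15,0.5,1],[-0.001,0.001,-0.001,0.4,17.5,0.5,1],[-0.001,0.001,-0.001,0.4,20,0.4,1]]]' 50; python3 go.py 530.3 58.6 175 95.9
```

```text
time: 13.77
eef_pos: [537.5, -5.5, 176.8]
ee_rot: [[-0.995, -0.102, 0.001], [-0.102, 0.995, 0.001], [-0.002, 0.001, -1.0]]
contact_force: [-2.6, -0.5, 8.3]
opening: 0.298
t 13.7667 p [537.48  -5.49 176.84] F [-2.57 -0.48  8.3 ] M [-0.28  0.77 -0.  ] op 0.298 q [-32.5  11.2  31.8 103.5  -6.4  67.   97.2]
tool y hdg 95.88 tilt [ 1.4e-03  7.0e-04 -1.0e+00]
rot [ 0.0006  0.0015 -0.0004] shift [ 0.6 64.5  1.9]
```

```bash
python3 -m crank '[[[-0.001,0.001,-0.001,0.2,2.5,0.7,1],[-0.001,0.001,-0.001,0.3,5,0.7,1],[-0.001,0.001,-0.001,0.4,7.5,0.6,1],[-0.001,0.001,-0.001,0.4,10,0.6,1],[-0.001,0.001,-0.001,0.4,12.5,0.6,1],[-0.001,0.001,-0.001,0.4,15,0.5,1],[-0.001,0.001,-0.001,0.4,17.5,0.5,1],[-0.001,0.001,-0.001,0.4,20,0.4,1]]]' 50; python3 go.py 530.3 58.6 175 95.9
```

```text
time: 14.43
eef_pos: [535.6, 14.0, 177.2]
ee_rot: [[-0.995, -0.103, 0.002], [-0.103, 0.995, 0.002], [-0.002, 0.001, -1.0]]
contact_force: [-2.6, -0.7, 6.5]
opening: 0.296
t 14.4333 p [535.56  14.03 177.21] F [-2.6  -0.69  6.49] M [-0.26  0.57  0.01] op 0.296 q [-34.   10.9  31.  103.7  -6.2  67.   94.9]
tool y hdg 95.9 tilt [ 0.0017  0.0016 -1.    ]
rot [0.0014 0.0019 0.0001] shift [ 0.7 44.9  2.3]
```

```bash
python3 -m crank '[[[-0.001,0.001,-0.001,0.2,2.5,0.7,1],[-0.001,0.001,-0.001,0.3,5,0.7,1],[-0.001,0.001,-0.001,0.4,7.5,0.6,1],[-0.001,0.001,-0.001,0.4,10,0.6,1],[-0.001,0.001,-0.001,0.4,12.5,0.6,1],[-0.001,0.001,-0.001,0.4,15,0.5,1],[-0.001,0.001,-0.001,0.4,17.5,0.5,1],[-0.001,0.001,-0.001,0.4,20,0.4,1]]]' 50; python3 go.py 530.3 58.6 175 95.9
```

```text
time: 15.1
eef_pos: [533.5, 33.8, 177.6]
ee_rot: [[-0.995, -0.104, 0.002], [-0.104, 0.995, 0.003], [-0.002, 0.002, -1.0]]
contact_force: [-1.1, -3.9, 9.1]
opening: 0.295
t 15.1 p [533.53  33.81 177.61] F [-1.14 -3.86  9.14] M [-1.12  0.8  -0.06] op 0.295 q [-35.4  10.6  30.3 103.8  -5.9  67.   92.7]
tool y hdg 95.95 tilt [ 0.0017  0.0026 -1.    ]
rot [0.0024 0.002  0.0009] shift [ 0.7 25.   2.7]
```

```bash
python3 -m crank '[[[0.001,0.001,0,0.2,2.5,0.7,1],[0.002,0.001,0,0.3,5,0.7,1],[0.002,0.001,0,0.4,7.5,0.7,1],[0.002,0.001,0,0.4,10,0.6,1],[0.002,0.001,0,0.4,12.5,0.6,1],[0.002,0.001,0,0.4,15,0.6,1],[0.002,0.001,0,0.4,17.5,0.5,1],[0.002,0.001,0,0.4,20,0.5,1]]]' 50; python3 go.py 530.3 58.6 175 95.9
```

```text
time: 15.77
eef_pos: [531.6, 53.9, 178.0]
ee_rot: [[-0.995, -0.104, 0.002], [-0.104, 0.995, 0.001], [-0.002, 0.001, -1.0]]
contact_force: [-4.3, 0.0, 8.8]
opening: 0.298
t 15.7667 p [531.59  53.87 177.97] F [-4.33  0.02  8.78] M [-0.2   0.81 -0.01] op 0.298 q [-37.   10.5  29.5 103.8  -5.6  67.   90.2]
tool y hdg 95.95 tilt [ 0.0023  0.001  -1.    ]
rot [0.0008 0.0024 0.0008] shift [0.8 4.8 3. ]
```

```bash
python3 -m crank '[[[0,0.001,0,0.2,2.5,0.8,1],[0,0.001,0,0.3,5,0.8,1],[0,0.001,0,0.4,7.5,0.8,1],[0,0.001,0,0.4,10,0.7,1],[0,0.001,0,0.4,12.5,0.7,1],[0,0.001,0,0.4,12.5,0.7,1]]]' 50; python3 go.py 530.3 58.6 175 95.9
```

```text
time: 16.27
eef_pos: [530.3, 67.0, 178.2]
ee_rot: [[-0.995, -0.104, 0.002], [-0.104, 0.995, 0.002], [-0.003, 0.002, -1.0]]
contact_force: [-4.2, 0.3, 9.3]
opening: 0.296
t 16.2667 p [530.26  67.05 178.16] F [-4.23  0.26  9.27] M [-0.01  1.02 -0.  ] op 0.296 q [-37.9  10.5  28.9 103.8  -5.6  67.   88.8]
tool y hdg 95.99 tilt [ 0.0023  0.0019 -1.    ]
rot [0.0016 0.0025 0.0015] shift [ 0.9 -8.4  3.1]
```

Heights along the pass are linear (slope about 0.019), which fits all links being home. One firmer return pass makes sure.

```bash
python3 -m crank '[[[0.001,0.002,0,0.4,-3,0.9,1],[0.001,0.002,0,0.4,-6,1,1],[0.001,0.002,0,0.4,-9,1,1],[0.001,0.002,0,0.4,-12,1.1,1],[0.001,0.002,0,0.4,-15,1.1,1],[0.001,0.002,0,0.4,-18,1.2,1],[0.001,0.002,0,0.4,-21,1.3,1],[0.001,0.002,0,0.4,-24,1.3,1],[0.001,0.002,0,0.4,-27,1.4,1]]]' 50; python3 go.py 545.7 -90.6 175 95.9
```

```text
time: 17.02
eef_pos: [533.2, 40.4, 177.6]
ee_rot: [[-0.995, -0.104, 0.002], [-0.104, 0.995, 0.002], [-0.002, 0.001, -1.0]]
contact_force: [-3.2, 1.1, 10.9]
opening: 0.294
t 17.0167 p [533.19  40.35 177.64] F [-3.15  1.12 10.9 ] M [0.05 0.98 0.02] op 0.294 q [-35.9  10.6  30.  103.8  -5.8  67.   91.9]
tool y hdg 96.0 tilt [ 0.0018  0.0015 -1.    ]
rot [0.0013 0.002  0.0017] shift [   1.3 -131.5    2.5]
```

```bash
python3 -m crank '[[[0.001,0.002,0,0.2,-3,0.9,1],[0.001,0.002,0,0.2,-6,1,1],[0.001,0.002,0,0.2,-9,1,1],[0.001,0.002,0,0.2,-12,1.1,1],[0.001,0.002,0,0.2,-15,1.1,1],[0.001,0.002,0,0.2,-18,1.2,1],[0.001,0.002,0,0.2,-21,1.3,1],[0.001,0.002,0,0.2,-24,1.3,1],[0.001,0.002,0,0.2,-27,1.4,1]]]' 50; python3 go.py 545.7 -90.6 175 95.9
```

```text
time: 17.77
eef_pos: [536.2, 13.6, 177.1]
ee_rot: [[-0.995, -0.105, 0.001], [-0.105, 0.995, 0.001], [-0.001, 0.001, -1.0]]
contact_force: [-5.0, -0.3, 10.3]
opening: 0.297
t 17.7667 p [536.19  13.55 177.09] F [-5.02 -0.31 10.32] M [ 0.05  1.05 -0.01] op 0.297 q [-33.9  11.   31.  103.6  -6.2  67.   95.1]
tool y hdg 96.0 tilt [ 9.e-04  1.e-03 -1.e+00]
rot [0.0009 0.001  0.0018] shift [   1.4 -104.6    2. ]
```

```bash
python3 -m crank '[[[0.001,0.001,0.001,0.3,-3,0.9,1],[0.001,0.001,0.002,0.4,-6,1,1],[0.001,0.001,0.002,0.5,-9,1,1],[0.001,0.001,0.002,0.6,-12,1.1,1],[0.001,0.001,0.002,0.6,-15,1.1,1],[0.001,0.001,0.002,0.6,-18,1.2,1],[0.001,0.001,0.002,0.6,-21,1.3,1],[0.001,0.001,0.002,0.6,-24,1.3,1],[0.001,0.001,0.002,0.6,-27,1.4,1],[0.001,0.001,0.002,0.6,-30,1.5,1]]]' 50; python3 go.py 545.7 -90.6 175 95.9
```

```text
time: 18.6
eef_pos: [539.3, -16.4, 176.5]
ee_rot: [[-0.995, -0.103, 0.001], [-0.103, 0.995, 0.0], [-0.001, 0.0, -1.0]]
contact_force: [-3.3, 0.9, 9.3]
opening: 0.297
t 18.6 p [539.3  -16.41 176.5 ] F [-3.34  0.86  9.29] M [0.08 0.89 0.02] op 0.297 q [-31.6  11.6  32.2 103.2  -6.7  67.   98.6]
tool y hdg 95.89 tilt [ 1.4e-03  5.0e-04 -1.0e+00]
rot [ 0.0003  0.0015 -0.0002] shift [  1.2 -74.5   1.5]
```

```bash
python3 -m crank '[[[0.001,0.001,0.001,0.3,-3,0.9,1],[0.001,0.001,0.001,0.4,-6,1,1],[0.001,0.001,0.001,0.5,-9,1,1],[0.001,0.001,0.001,0.6,-12,1.1,1],[0.001,0.001,0.001,0.6,-15,1.1,1],[0.001,0.001,0.001,0.6,-18,1.2,1],[0.001,0.001,0.001,0.6,-21,1.3,1],[0.001,0.001,0.001,0.6,-24,1.3,1],[0.001,0.001,0.001,0.6,-27,1.4,1],[0.001,0.001,0.001,0.6,-30,1.5,1]]]' 50; python3 go.py 545.7 -90.6 175 95.9
```

```text
time: 19.43
eef_pos: [542.4, -46.3, 175.9]
ee_rot: [[-0.995, -0.102, 0.002], [-0.102, 0.995, -0.0], [-0.002, -0.0, -1.0]]
contact_force: [-2.7, -0.1, 8.3]
opening: 0.297
t 19.4333 p [542.45 -46.35 175.94] F [-2.73 -0.13  8.34] M [0.06 0.79 0.01] op 0.297 q [-29.1  12.4  33.3 102.6  -7.3  67.  102.2]
tool y hdg 95.84 tilt [ 2.2e-03 -2.0e-04 -1.0e+00]
rot [-0.0004  0.0021 -0.0011] shift [  1.3 -44.4   1. ]
```

```bash
python3 -m crank '[[[0,0.001,0.001,0.3,-3,0.9,1],[0,0.001,0.001,0.4,-6,1,1],[0,0.001,0.001,0.5,-9,1,1],[0,0.001,0.001,0.6,-12,1.1,1],[0,0.001,0.001,0.6,-15,1.1,1],[0,0.001,0.001,0.6,-18,1.2,1],[0,0.001,0.001,0.6,-21,1.3,1],[0,0.001,0.001,0.6,-24,1.3,1],[0,0.001,0.001,0.6,-27,1.4,1],[0,0.001,0.001,0.6,-30,1.5,1]]]' 50; python3 go.py 547 -102.6 175 95.9
```

```text
time: 20.27
eef_pos: [545.5, -76.4, 175.3]
ee_rot: [[-0.995, -0.101, 0.003], [-0.101, 0.995, -0.0], [-0.003, -0.0, -1.0]]
contact_force: [-2.8, 0.2, 8.6]
opening: 0.299
t 20.2667 p [545.5  -76.42 175.32] F [-2.82  0.17  8.63] M [ 0.09  0.72 -0.08] op 0.299 q [-26.6  13.4  34.3 101.8  -8.2  67.1 106. ]
tool y hdg 95.78 tilt [ 2.7e-03 -1.0e-04 -1.0e+00]
rot [-0.0003  0.0027 -0.002 ] shift [  1.2 -26.2   0.3]
```

```bash
python3 -m crank '[[[0,0.002,-0.001,0.3,-3,0.9,1],[0,0.002,-0.001,0.4,-6,1,1],[0,0.002,-0.001,0.5,-9,1,1],[0,0.002,-0.001,0.6,-12,1.1,1],[0,0.002,-0.001,0.6,-15,1.1,1],[0,0.002,-0.001,0.6,-18,1.2,1],[0,0.002,-0.001,0.6,-21,1.2,1],[0,0.002,-0.001,0.6,-23,1.3,1],[0,0.002,-0.001,0.6,-23,1.3,1]]]' 50; python3 go.py 547 -102.6 175 95.9
python3 - <<'E'
from h import *
from cell import r
c=r.read_camera("scene"); np.savez("/tmp/scene4.npz",**c)
cv2.imwrite("pics/scene4.png",cv2.resize(cv2.convertScaleAbs(c["frame"][140:240,250:380],alpha=1.6),None,fx=6,fy=6,interpolation=cv2.INTER_CUBIC))
E
```

```text
time: 21.02
eef_pos: [547.9, -100.1, 174.9]
ee_rot: [[-0.995, -0.101, 0.003], [-0.101, 0.995, -0.001], [-0.003, -0.001, -1.0]]
contact_force: [-2.1, -0.8, 8.6]
opening: 0.296
t 21.0167 p [ 547.91 -100.07  174.91] F [-2.07 -0.84  8.59] M [-0.18  0.54 -0.03] op 0.296 q [-24.5  14.4  35.  101.   -8.9  67.2 109. ]
tool y hdg 95.8 tilt [ 2.7e-03 -5.0e-04 -1.0e+00]
rot [-0.0008  0.0026 -0.0017] shift [ 1.2 -2.4 -0.1]
```

View pics/scene4.png

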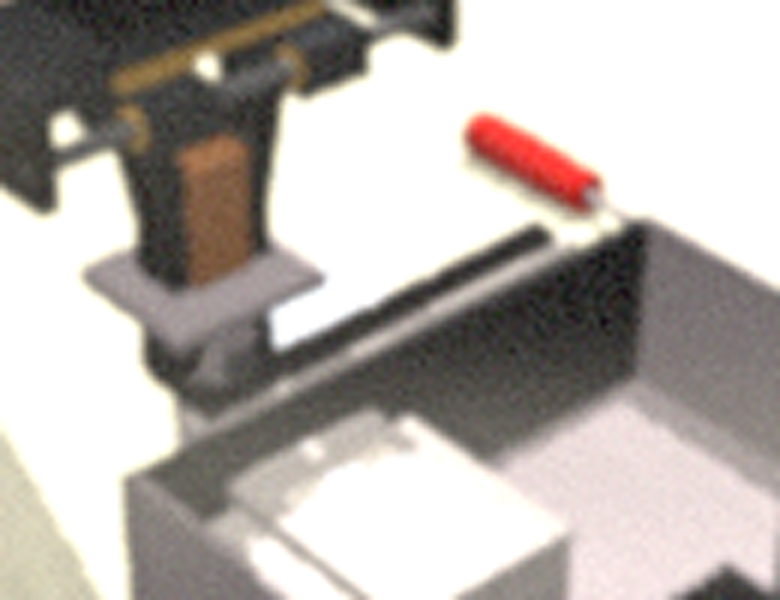

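The wheel (about (205,380) in the crop) sits on the bar, which now looks low and even. I lift off and head back to the stand.

```bash
python3 -m crank '[[[0,0.002,0,0,0,-6,1],[0,0.002,0,0,0,-18,1],[0,0.002,0,0,0,-34,1],[0,0.002,0,0,0,-42,1],[0,0.002,0,0,0,-42,1]]]' 50; python3 go.py 502 -329.7 200 74.35
```

```text
time: 21.48
eef_pos: [548.8, -100.0, 219.1]
ee_rot: [[-0.995, -0.101, 0.004], [-0.101, 0.995, -0.001], [-0.004, -0.001, -1.0]]
contact_force: [1.1, -0.8, -4.1]
opening: 0.297
t 21.4833 p [548.84 -99.97 219.08] F [ 1.08 -0.82 -4.07] M [-0.03 -0.03  0.03] op 0.297 q [-25.2  12.1  35.5  97.8  -7.4  72.2 107.8]
tool y hdg 95.82 tilt [ 4.e-03 -6.e-04 -1.e+00]
rot [-2.000e-04  4.000e-03  3.747e-01] shift [  70.  -223.8   19. ]
```

```bash
python3 -m crank '[[[0,0.001,0.03,5,-20,0,1],[0,0.002,0.1,18,-55,2,1],[0,0.003,0.2,30,-95,5,1],[0,0.004,0.3,42,-135,10,1],[0,0.004,0.3747,55,-175,15,1],[0,0.004,0.3747,66,-210,19,1],[0,0.004,0.3747,70,-224,19,1],[0,0.004,0.3747,70,-224,19,1],[0,0.004,0.3747,70,-224,19,1],[0,0.004,0.3747,70,-224,19,1]]]' 50; python3 go.py 502 -329.7 160 74.35
```

```text
time: 22.32
eef_pos: [502.3, -328.8, 199.4]
ee_rot: [[-0.963, 0.269, -0.001], [0.269, 0.963, 0.001], [0.001, 0.001, -1.0]]
contact_force: [0.3, 0.0, -3.9]
opening: 0.296
t 22.3167 p [ 502.31 -328.8   199.35] F [ 0.28  0.01 -3.94] M [ 0.06 -0.07  0.01] op 0.296 q [ -6.   21.2  44.1  92.9 -15.4  72.2 115.3]
tool y hdg 74.4 tilt [-6.e-04  7.e-04 -1.e+00]
rot [ 0.0006 -0.0008  0.001 ] shift [ 0.  -1.  39.4]
```

```bash
python3 -m crank '[[[0,0,0,0,-1,15,1],[0,0,0,0,-1,30,1],[0,0,0,0,-1,36,1],[0,0,0,0,-1,36,1],[0,0,0,0,-1,36,1]]]' 50; python3 go.py 502 -329.7 88.2 74.35
python3 - <<'E'
from h import *
from cell import r
c=r.read_camera("scene"); np.savez("/tmp/scene5.npz",**c)
cv2.imwrite("pics/scene5.png",cv2.resize(cv2.convertScaleAbs(c["frame"][160:300,120:240],alpha=1.5),None,fx=4.2,fy=4.2,interpolation=cv2.INTER_CUBIC))
E
```

```text
time: 22.73
eef_pos: [502.4, -328.9, 163.6]
ee_rot: [[-0.964, 0.268, -0.001], [0.268, 0.964, 0.001], [0.001, 0.001, -1.0]]
contact_force: [0.4, -0.8, -3.6]
opening: 0.296
t 22.7333 p [ 502.43 -328.9   163.55] F [ 0.36 -0.82 -3.63] M [ 0.04 -0.02 -0.07] op 0.296 q [ -5.2  23.2  43.2  95.2 -16.9  68.5 116.5]
tool y hdg 74.48 tilt [-8.0e-04  1.1e-03 -1.0e+00]
rot [ 0.0008 -0.001   0.0023] shift [ 0.1 -0.9 75.4]
```

View pics/scene5.png

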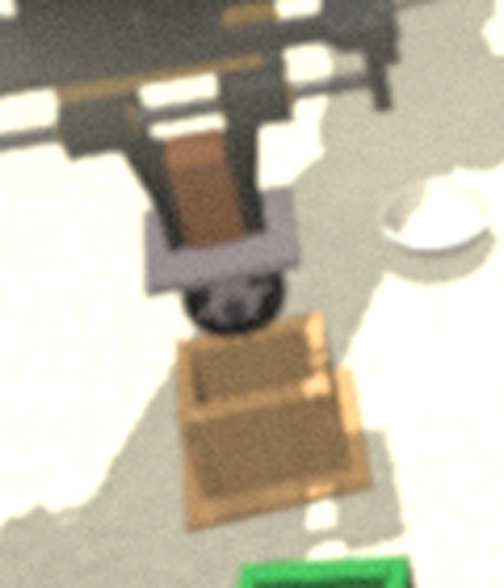

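```bash
python3 -m crank '[[[0.0008,-0.001,0.0023,0,-0.9,8,1],[0.0008,-0.001,0.0023,0,-0.9,18,1],[0.0008,-0.001,0.0023,0,-0.9,30,1],[0.0008,-0.001,0.0023,0,-0.9,40,1],[0.0008,-0.001,0.0023,0,-0.9,40,1]]]' 50; python3 go.py 502 -329.7 88.2 74.35
```

```text
time: 23.2
eef_pos: [501.1, -329.3, 121.1]
ee_rot: [[-0.963, 0.27, -0.003], [0.27, 0.963, 0.001], [0.003, 0.0, -1.0]]
contact_force: [0.0, 0.3, -4.2]
opening: 0.294
t 23.2 p [ 501.06 -329.29  121.11] F [ 0.04  0.31 -4.23] M [-0.01  0.06  0.03] op 0.294 q [ -4.1  25.7  42.   97.6 -18.8  64.1 117.8]
tool y hdg 74.33 tilt [-0.0029  0.0012 -1.    ]
rot [ 0.0004 -0.0031 -0.0004] shift [-1.1 -0.2 32.9]
```

```bash
python3 -m crank '[[[0,-0.003,0,-1,-0.2,6,1],[0,-0.003,0,-1,-0.2,14,1],[0,-0.003,0,-1,-0.2,22,1],[0,-0.003,0,-1,-0.2,27,1],[0,-0.003,0,-1,-0.2,27,1]]]' 50; python3 go.py 502 -329.7 88.2 74.35
```

```text
time: 23.62
eef_pos: [501.3, -329.3, 92.7]
ee_rot: [[-0.963, 0.27, -0.002], [0.27, 0.963, 0.001], [0.002, 0.001, -1.0]]
contact_force: [0.1, -0.5, -3.6]
opening: 0.3
t 23.6167 p [ 501.31 -329.3    92.68] F [ 0.09 -0.47 -3.56] M [ 0.01  0.06 -0.01] op 0.3 q [ -3.2  27.7  41.   98.9 -20.4  61.2 118.9]
tool y hdg 74.33 tilt [-0.0018  0.0011 -1.    ]
rot [ 0.0006 -0.002  -0.0004] shift [-0.8 -0.2  4.5]
```

```bash
python3 -m crank '[[[0,-0.002,0,-0.8,-0.2,1.5,1],[0,-0.002,0,-0.8,-0.2,3,1],[0,-0.002,0,-0.8,-0.2,3.8,1],[0,-0.002,0,-0.8,-0.2,4.3,1],[0,-0.002,0,-0.8,-0.2,4.3,1],[0,-0.002,0,-0.8,-0.2,4.3,1]]]' 50; python3 go.py 502 -329.7 88.2 74.35
```

```text
time: 24.12
eef_pos: [502.1, -329.7, 88.6]
ee_rot: [[-0.963, 0.27, 0.0], [0.27, 0.963, 0.001], [-0.0, 0.001, -1.0]]
contact_force: [-0.1, 0.1, -3.9]
opening: 0.297
t 24.1167 p [ 502.14 -329.73   88.57] F [-0.14  0.11 -3.92] M [ 0.01 -0.    0.02] op 0.297 q [ -3.1  28.   40.8  99.1 -20.7  60.7 119.1]
tool y hdg 74.33 tilt [ 5.e-04  5.e-04 -1.e+00]
rot [ 0.0006  0.0003 -0.0003] shift [ 0.1 -0.   0.4]
```

```bash
python3 -m crank '[[[0,0,0,0,0,0.5,1],[0,0,0,0,0,0.7,1],[0,0,0,0,0,0.7,1]]]' 50; python3 go.py 502 -329.7 88.2 74.35
```

```text
time: 24.37
eef_pos: [502.2, -329.8, 88.2]
ee_rot: [[-0.963, 0.27, 0.001], [0.27, 0.963, 0.001], [-0.001, 0.001, -1.0]]
contact_force: [-0.8, 1.3, 0.5]
opening: 0.293
t 24.3667 p [ 502.24 -329.79   88.22] F [-0.81  1.27  0.54] M [ 0.19  0.27 -0.02] op 0.293 q [ -3.   28.   40.8  99.1 -20.7  60.6 119.1]
tool y hdg 74.33 tilt [ 8.e-04  5.e-04 -1.e+00]
rot [ 0.0008  0.0007 -0.0003] shift [0.3 0.  0. ]
```

Seated at the original height, with the weight carried by the stand. Open gradually.

```bash
python3 -m crank '[[[0,0,0,0,0,0,0.3],[0,0,0,0,0,0,0],[0,0,0,0,0,0,-0.3],[0,0,0,0,0,0,-0.6],[0,0,0,0,0,0,-1],[0,0,0,0,0,0,-1],[0,0,0,0,0,0,-1],[0,0,0,0,0,0,-1],[0,0,0,0,0,0,-1]]]'; python3 go.py 502 -329.7 88.2 74.35
```

```text
time: 25.12
eef_pos: [502.2, -329.8, 88.2]
ee_rot: [[-0.963, 0.27, 0.001], [0.27, 0.963, 0.0], [-0.001, 0.001, -1.0]]
contact_force: [0.2, 0.7, -0.3]
opening: 0.872
t 25.1167 p [ 502.24 -329.81   88.2 ] F [ 0.23  0.75 -0.33] M [0.03 0.02 0.  ] op 0.872 q [ -3.   28.   40.8  99.1 -20.7  60.6 119.1]
tool y hdg 74.33 tilt [ 9.e-04  5.e-04 -1.e+00]
rot [ 0.0007  0.0007 -0.0004] shift [0.3 0.  0. ]
```

```bash
python3 -m crank '[[[0,0,0,0,0,-12,-1],[0,0,0,0,0,-30,-1],[0,0,0,0,0,-55,-1],[0,0,0,0,0,-85,-1],[0,0,0,0,0,-120,-1],[0,0,0,0,0,-145,-1],[0,0,0,0,0,-150,-1]]]'; python3 go.py 460 -100 240 74.35 400 250 240 74.35
```

```text
time: 25.7
eef_pos: [503.2, -331.4, 244.0]
ee_rot: [[-0.963, 0.271, 0.007], [0.271, 0.963, -0.002], [-0.008, -0.0, -1.0]]
contact_force: [0.3, -0.9, 0.6]
opening: 0.995
t 25.7 p [ 503.22 -331.39  243.96] F [ 0.35 -0.85  0.59] M [ 0.01 -0.02 -0.02] op 0.995 q [ -6.6  19.3  45.1  89.5 -14.1  76.6 114.4]
tool y hdg 74.29 tilt [ 0.0072 -0.0023 -1.    ]
rot [-0.0003  0.0075 -0.001 ] shift [104.3 211.    3.1]
rot [-0.0003  0.0075 -0.001 ] shift [256.8 531.7   1.9]
```

```bash
python3 -m crank '[[[0,0.007,0,18,35,0,-1],[0,0.007,0,35,70,0,-1],[0,0.007,0,52,105,0,-1],[0,0.007,0,70,140,0,-1],[0,0.007,0,87,175,0,-1],[0,0.007,0,104,211,0,-1],[0,0.007,0,120,246,0,-1],[0,0.007,0,138,282,0,-1],[0,0.007,0,155,318,0,-1],[0,0.007,0,172,354,0,-1]]]'; python3 go.py 400 250 240 74.35
```

```text
time: 26.53
eef_pos: [432.7, 57.5, 243.2]
ee_rot: [[-0.963, 0.271, 0.001], [0.271, 0.963, 0.0], [-0.001, 0.001, -1.0]]
contact_force: [1.5, 0.4, -0.0]
opening: 0.997
t 26.5333 p [432.66  57.46 243.16] F [ 1.53  0.38 -0.05] M [ 0.05 -0.1  -0.02] op 0.997 q [-39.3  -7.1  24.  111.4   3.   75.   58.1]
tool y hdg 74.27 tilt [ 1.4e-03  2.0e-04 -1.0e+00]
rot [ 0.0006  0.0013 -0.0015] shift [ 83.6 176.5   3.1]
```

```bash
python3 -m crank '[[[0,0,0,16,35,0,-1],[0,0,0,33,70,0,-1],[0,0,0,50,105,0,-1],[0,0,0,66,140,0,-1],[0,0,0,80,170,0,-1],[0,0,0,84,177,0,-1],[0,0,0,84,177,0,-1]]]'
python3 - <<'E'
from h import *
from cell import r
for n in("top","scene"):
    c=r.read_camera(n); np.savez(f"/tmp/{n}9.npz",**c); cv2.imwrite(f"pics/{n}9.png",c["frame"])
a=load("top9")["frame"]; 
i1=cv2.resize(cv2.convertScaleAbs(a[190:225,260:390],alpha=1.8),None,fx=6,fy=6,interpolation=cv2.INTER_CUBIC)
s=load("scene9")["frame"]
i2=cv2.resize(cv2.convertScaleAbs(s[165:285,260:390],alpha=1.6),None,fx=3,fy=3,interpolation=cv2.INTER_CUBIC)
i3=cv2.resize(cv2.convertScaleAbs(s[200:290,140:230],alpha=1.6),None,fx=4,fy=4,interpolation=cv2.INTER_CUBIC)
H=np.zeros((570,780,3),np.uint8); H[:210]=i1; H[210:570,:390]=i2; H[210:570,400:760]=i3
cv2.imwrite("pics/fin.png",H)
W=cloud(load("top9")); reg=W[195:250,405:470].reshape(-1,3)
for x,y in ((100,130),(60,72)):
    p=reg[(reg[:,2]>x)&(reg[:,2]<y)]; print(x,y,len(p),np.median(p[:,2]).round(1),rect(p))
for nm in ("0","9"):
    c=load("top"+nm); W=cloud(c); 
    for cam in ("top","scene"):
        cc=load(cam+nm); WW=cloud(cc)
        o=[]
        for k in (-75,-45,-15,15,45,75):
            d=np.array([538-k*.1028,-16+k*.9947]); m=(abs((WW[...,0]-d[0]))<5)&(abs(WW[...,1]-d[1])<10)&(WW[...,2]>85); o.append(np.median(WW[m][:,2]).round(1))
        print(cam,nm,o)
E
```

```text
time: 27.12
eef_pos: [398.8, 252.8, 243.1]
ee_rot: [[-0.964, 0.267, 0.001], [0.267, 0.964, -0.0], [-0.001, 0.0, -1.0]]
contact_force: [-0.7, -0.0, 0.1]
opening: 1.003
100 130 110 117.1 ((501.74652099609375, -329.0695495605469), (25.709917068481445, 26.350265502929688), 77.94922637939453)
60 72 399 67.3 ((501.2758483886719, -328.9920654296875), (70.69976806640625, 62.4328727722168), 75.61680603027344)
top 0 [np.float64(100.9), np.float64(102.2), np.float64(102.4), np.float64(101.9), np.float64(103.0), np.float64(103.5)]
scene 0 [np.float64(100.3), np.float64(101.5), np.float64(101.6), np.float64(102.6), np.float64(103.2), np.float64(103.4)]
top 9 [np.float64(97.4), np.float64(98.7), np.float64(99.7), np.float64(100.8), np.float64(100.6), np.float64(99.7)]
scene 9 [np.float64(96.8), np.float64(97.5), np.float64(98.4), np.float64(98.8), np.float64(99.7), np.float64(99.7)]
```

View pics/fin.png

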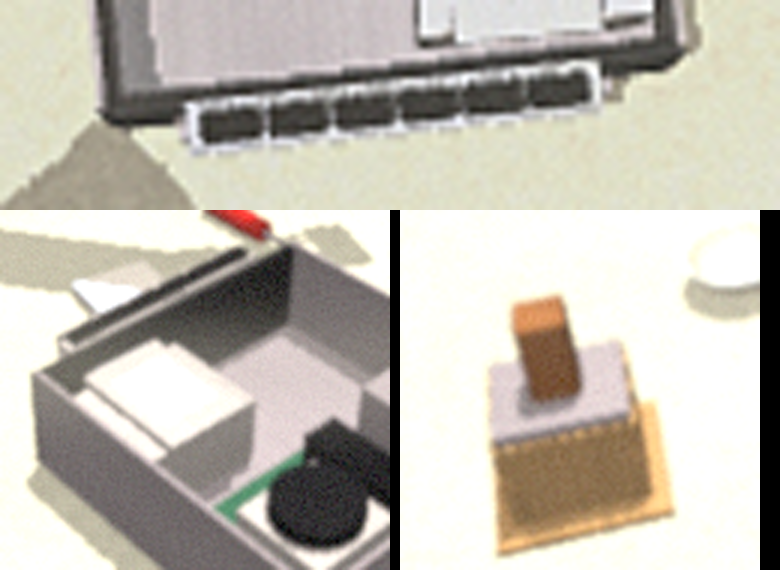

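View pics/top9.png

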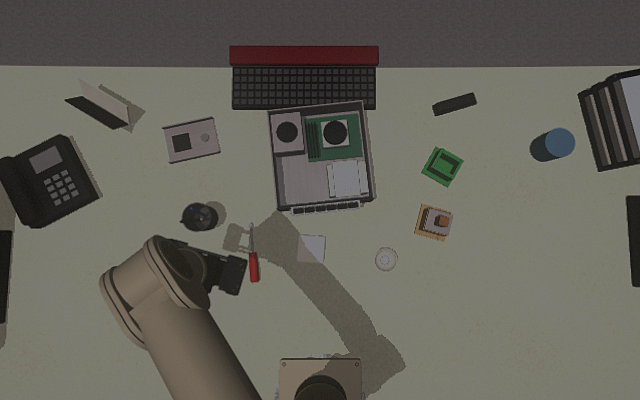

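```bash
python3 -c "
from cell import r
print(r.sign_off())"
```

```text
the job is handed in; nothing more can be done
None
```

The seal bar is rolled down along its whole length, the roller is back upright in the wooden stand, and I handed the job in after about 27 s.

**Rolling:** I found the rail by feel, about 5 mm low and sloping about 0.019 rad. I rolled forward and back with readings of about 10–15 N net, up to within about 6 mm of each end of the bar. No force reading came near the 35 N limit.

**Links:** Wheel height changed evenly along both passes, to about 0.1 mm, so no link was left proud. In the before-and-after scene camera depth, each link sits 3.2–4.0 mm lower. The top camera depth is noisier and shows drops of 1.1–3.8 mm, with link 3 the smallest. I trusted the feel and the scene camera, which agree with each other.

**Roller:** The last pictures show it upright in the stand, within about 0.5 mm of where it started and at the same height. The measured angle differs by about 1.6°, which is within what that measurement can resolve.

**Everything else:** In the last top picture the other items look unmoved, judged by eye. The gripper is open and clear of everything.

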